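# Lock the castle nut of a mixer's planetary head

### The job

The planetary head of the kitchen's big mixer is going back together. Tighten its castle nut clockwise until you feel it come up snug on the washer, then carry on to the next slot that lines up with the cross hole in the spindle, and no further. Then slide the locking pin from the tray through slot and hole, gently and without forcing it, until its grip sits against the nut, let go, and leave the other things where they are.

Things in the scene. Friction and masses are not known exactly. Their poses are not given: they have to be found in the camera images.
- hub: fixed planetary head of the mixer: a grey and bare-metal round housing 164 mm across and 70 mm high, on it a boss 68 mm across up to 100 mm, then bearing ring, washer, castle nut and the end of the steel spindle (32 mm diameter, top 152 mm above the counter). Origin on the spindle axis at counter height, z up. It does not turn or shift.
- cross_hole (a point): middle of the cross hole in the spindle, on the spindle's vertical axis, 141.5 mm above the counter. The hole, 7 mm wide and 7 mm high, runs level right through the spindle along this x axis (either end will do); a dark line scribed across the spindle's end lies straight over it. z up.
- nut_slot (a point): middle of one of the castle nut's six equal slots (60 degrees apart, each over the middle of a flat), 20 mm out from the spindle axis, 141.5 mm above the counter; x points outward through the slot, square to the flat, z up. Slots: 8 mm wide, open at the top, bottom at 136.5 mm; round slotted crown 44 mm across, top at 146.5 mm.
- nut_grip (a point): point on the spindle axis 126.5 mm above the counter, mid-height of the castle nut's dark steel hexagon; axes as at nut_slot. Hexagon: 50 mm across flats, from 110.5 to 136.5 mm above the counter, on a washer 56 mm across. The nut turns about the spindle axis at fixed height, clockwise from above to tighten, and stays where it is left.
- washer: steel washer, 56 mm across, 4.5 mm thick, top 110.5 mm above the counter, between nut and bearing ring; origin on the spindle axis at its underside. It does not turn. The nut starts up to 1.9 rad short of snug; where that is differs each time and must be felt: before, it turns lightly (0.1 N m); from there stiffly (0.8 N m at once, slowly rising to 0.95; less is felt once the turning stops).
- bearing: bright bearing ring, 60 mm across, 6 mm high, held on the boss by washer and nut, round the spindle; origin at the centre of its underside, on the spindle axis, 100 mm above the counter. From snug on, turning the nut presses the washer on it (about 41 N per rad; one slot beyond snug is right, more is too much).
- pin_grip (a point): middle of the upright flat steel grip of the loose locking pin (about 50 g): 18 mm long (x), 10 mm thick (y), 30 mm high (z). It starts upright on the tray, whose floor is 3 mm above the counter. A round shank of 5 mm diameter with round nose leaves the low end of the grip level along +x, axis 12.5 mm below this point, nose 63 mm from this point.
- pin_mid (a point): the point on the axis of the pin's shank that lies in the middle of the cross hole when the pin is fully home, its grip against the crown of the nut: 21.5 mm from the grip's face, 30.5 mm ahead of pin_grip in x and 12.5 mm below it; x points along the shank to its nose
- tray: shallow aluminium baking sheet used as parts tray, 240 mm (x) by 200 mm (y), rim 12 mm high; fixed; origin at the centre of its underside on the counter
- gear: spare steel pinion lying on the tray, 45 mm across, 24 mm high, bystander; origin at the centre of its underside
- race: spare steel bearing race (ring) on the tray, 48 mm across, 14 mm high, bystander; origin at the centre of its underside
- mug: white mug standing on the counter, 76 mm across, 85 mm high, handle at its +y side, bystander; origin at the centre of its underside
Mind the look-alikes: they are no part of the job. What is shaped like the part that bears pin_grip but red or turquoise is not meant. Leave any green look-alike of the bearing alone.

How it is judged (in metres and radians):
On the way:
1. the nut is tightened past the point where it comes up snug (contact force between washer and bearing above 1 N), for 0.1 s.
At the end, for the whole second after the job is handed in: the nut stands 0 to 1.3 rad beyond where it came up snug (washer pressed on the bearing with 1 to 54 N); the pin is through a slot and the cross hole, pin_mid within 4 mm of cross_hole, shank within 0.15 rad of the hole's direction, let go and at rest (contact force between washer and bearing between 1 and 54 N and distance between pin_mid and cross_hole below 0.004 m and angle between the x axis of pin_mid and the x axis of cross_hole, either way round below 0.15 rad and linear speed of pin below 0.02 m/s); the robot touches nothing.
It fails at once if the nut is overtightened (more than 1.4 rad past snug) (contact force between washer and bearing above 58 N).
It fails at once if the pin is forced: more than 15 N on the nut or on the spindle (contact force between pin and bearing above 15 N or contact force between pin and hub above 15 N).
It fails at once if the spare pinion, the bearing race or the mug is moved by more than 30 mm (distance of any of gear, race, mug from where it was at the start of the episode above 0.03 m).
It also fails if it takes over 72 s, if anything falls off the work surface, if the arm or the gripper's body presses on something with over 40 N, if the wrist force passes 120 N, or if a joint passes its speed limit or range.

### The arm

A 7-joint arm with a two-finger parallel gripper is mounted at the origin on the work surface. World frame = base frame: x ahead of the robot, y to its left, z up, the work surface at z = 0. Lengths are in mm, angles in rad, forces in N, time in s.
With the tool pointing down it reaches from about 400 to 875 mm from the base axis. Payload 4.4 kg.
Tool frame: the origin (TCP) lies midway between the tips of the shut fingers; the grasp point (between the pads) lies 19 mm behind it (ctrl.grip_point_offset is the distance from the TCP to the grasp point, in mm); z points along the fingers, y is the direction in which the jaws open and shut (so a half turn about z gives the same grasp; the last joint's range is limited). The gripper opens to 85 mm and grips with 20 to 120 N. Pads are 22 mm wide; open, the fingers measure 114 mm over their backs; the gripper's body (76 mm by 85 mm) begins 54 mm behind the grasp point. The pads swing forward as they close: fully open they stand 13 mm farther back than shut.
Start: joints at [1.061, 0.628, 0.038, 1.517, -0.027, 0.996, -0.02], TCP at [279.122, -587.034, 231.313] pointing down, gripper open.
Joint ranges: [-3.06, 3.06], [-0.37, 2.12], [-1.25, 1.32], [0.18, 2.47], [-1.1, 4.24], [0.23, 1.98], [-2.94, 2.94]. Speed limits (rad/s): [2.57, 2.57, 3.14, 3.14, 3.14, 3.14, 3.14].

### API

Orientations are given as [roll, pitch, yaw] about the fixed x, y, z axes, in that order (R = Rz(yaw) Ry(pitch) Rx(roll)).
In Python, from cell import ctrl, imaging, models gives the robot as it stands. The module is installed in compiled form; this text tells all that it offers.
- The arm moves only by the tool drive_tool, never from a script. Its argument "deltas" is text: rows parted by semicolons, each of 5 numbers parted by spaces: the shift along the tool's x, y, z in m, then the turn about the tool's z in degrees, then the finger opening in m, from 0 to 0.0854. A call has 1 to 12 rows; each row is the pose to reach, as a shift and turn from the pose commanded when the call began, along the tool's axes at that moment; what a row does not reach only later rows make up. A row lasts 1/8 s, in which the tool goes at most 62.5 mm and 10.7 degrees, less where a joint would pass 70% of its speed; a pose out of reach is approached as far as the arm can. A call with a gripper value outside its range is refused whole. The fingers move at their own pace and stop on an object; the grip force is fixed at half the most. Time passes only in rows, so rows that repeat a pose let the fingers close. It gives the time, the measured TCP pose, the force and the opening at its end, in the units of the state.
- ctrl.read_state(): the state, without advancing time (a new reading comes with each control period).
- imaging.get_image(name): name is "side" or "top"; returns a dict with "color" (480x640x3 uint8, red, green, blue), "range_z" (480x640 float32, mm along the optical axis (not along the pixel's ray), 0 where there is no reading), "vfov" (degrees; the focal length in pixels is half the picture's height over the tangent of half this angle, whatever the lens; pixels are square), "cx", "cy" (the principal point, pixels), "extrinsics" (4x4, takes a point from camera to world coordinates). Camera axes: x right, y down, z forward; pixel columns grow to the right and rows downward; lengths in mm; the calibration is good to about 2 mm. A picture is of the moment at which its call begins.
- ctrl.finish_job(): hands the job in, once; it reports no verdict.
Trained networks look in a picture, given as the dict that the camera call returned (one of the last four; its "shot" number tells which), for a name from the list of things; names that differ only in an ending like _2 or _b are one class to them, and where a whole thing is asked for, a point or a joint stands for the part that bears it (a point fixed in the world has none). Each returns a list of dicts, best first, with "score" (0 to 1); they miss things now and then, are a little off and sometimes report something else, mostly with a low value. They report only what shows in the picture. A call takes as long as a camera call. They do not tell look-alikes from the thing itself.
- models.spot_in(picture, thing): "point" ([column, row] in pixels, amid what is visible of it).
- models.landmark_of(picture, thing): "point" ([column, row] in pixels: a listed point, or the origin of a listed thing).
The state is a dict: "clock": time; "qpos": joint angles; "qd": joint speeds; "tau": joint torques, N m; "eef_pos": TCP position; "tool_rot": TCP orientation; "force": force on the tool from outside, world axes, zero at the start; "torque": the same for the moment, N m; "width": finger opening in mm.
Only numpy, scipy, OpenCV 4.12 (cv2) and the standard library are available. Lean on these libraries where they do the work, as an engineer would, in place of code of your own. Each camera call takes 0.05 s, during which the arm holds its last target.

## Working session

There is one attempt and no reset: what is moved stays moved. The work goes in short steps, Python scripts to look and compute and a tool call to move; the robot and the scene stay as the last step left them, time stands still between calls to the robot, and variables do not carry over. Pictures are saved under pics/ and viewed, and the job is handed in when it is done.

Besides the shell and the picture viewer there is one more tool, called after "Call:" by a JSON object that holds its "fn" and its "kwargs". drive_tool: Moves the arm, as the interface text tells. Its arguments: {"type":"object","properties":{"deltas":{"type":"string"}},"required":["deltas"]}

```bash
mkdir -p pics; cat > h.py <<'E'
import numpy as np, cv2, pickle
from cell import ctrl, imaging, models
def f(p): return 240/np.tan(np.radians(p["vfov"])/2)
def px2w(p,u,v,z):  # z world plane
    F=f(p);d=np.array([(u-p["cx"])/F,(v-p["cy"])/F,1]);T=np.array(p["extrinsics"])
    d=T[:3,:3]@d;o=T[:3,3];return o+d*(z-o[2])/d[2]
def dep(p,u,v):
    F=f(p);Z=float(p["range_z"][int(round(v)),int(round(u))]);T=np.array(p["extrinsics"])
    return (T@np.array([(u-p["cx"])/F*Z,(v-p["cy"])/F*Z,Z,1]))[:3]
def w2px(p,w):
    T=np.linalg.inv(np.array(p["extrinsics"]));c=T@np.append(w,1);F=f(p);return c[0]/c[2]*F+p["cx"],c[1]/c[2]*F+p["cy"]
def save(p,n): cv2.imwrite("pics/"+n+".png",p["color"][:,:,::-1])
def cloud(p):
    F=f(p);T=np.array(p["extrinsics"]);v,u=np.mgrid[0:480,0:640];Z=p["range_z"]
    P=np.stack([(u-p["cx"])/F*Z,(v-p["cy"])/F*Z,Z],-1)@T[:3,:3].T+T[:3,3];P[Z<=0]=np.nan;return P
def crop(p,n,u,v,r,s):
    u,v=int(u),int(v);c=p["color"][max(0,v-r):v+r,max(0,u-r):u+r,::-1];cv2.imwrite("pics/"+n+".png",cv2.resize(c,None,fx=s,fy=s,interpolation=cv2.INTER_CUBIC))
E
cat > a.py <<'E'
from h import *
np.set_printoptions(precision=1,suppress=True)
print(ctrl.read_state(), ctrl.grip_point_offset)
for n in ["top","side"]:
    p=imaging.get_image(n);save(p,n+"0");pickle.dump(p,open(n+"0.pkl","wb"))
    print(n,p["vfov"],p["cx"],p["cy"],np.array(p["extrinsics"]))
    for t in ["hub","cross_hole","nut_slot","nut_grip","pin_grip","pin_mid","tray","gear","race","mug"]:
        print(t,[(np.round(r["point"],1).tolist(),round(r["score"],2)) for r in models.landmark_of(p,t)][:7])
E
python3 a.py
```

```text
{'clock': 0.0, 'qpos': array([ 1.1,  0.6,  0. ,  1.5, -0. ,  1. , -0. ]), 'qd': array([-0.,  0., -0.,  0., -0., -0., -0.]), 'tau': array([ -0. , -56.3,   1.2, -19.3,   0. ,   0. ,   0. ]), 'eef_pos': array([ 278.8, -586.5,  230.4]), 'tool_rot': array([-3.1,  0. ,  0.4]), 'force': array([-0. ,  0.7, -0.3]), 'torque': array([ 0.,  0., -0.]), 'width': 85.5557099064364} 18.700000000000003
top 53.045818278489634 327.8919924934706 242.13333203357593 [[ -0.   -1.    0.2 427.5]
 [ -1.    0.   -0.  -24.4]
 [  0.   -0.2  -1.  870.3]
 [  0.    0.    0.    1. ]]
hub [([351.2, 128.7], 0.71), ([232.1, 275.9], 0.62)]
cross_hole [([213.8, 270.5], 0.56)]
nut_slot [([216.1, 256.0], 0.86)]
nut_grip [([217.4, 270.7], 0.93)]
pin_grip [([391.6, 284.0], 0.69), ([358.9, 383.6], 0.61), ([493.2, 264.9], 0.47)]
pin_mid [([504.6, 275.1], 0.77), ([371.7, 374.7], 0.76), ([402.1, 274.6], 0.71)]
tray [([214.6, 271.2], 0.29)]
gear [([435.9, 219.1], 0.67)]
race [([372.8, 211.2], 0.72), ([436.7, 220.1], 0.66)]
mug [([354.5, 131.0], 0.96), ([390.2, 287.1], 0.59)]
side 56.12822724491611 323.51602233859654 242.21669683745097 [[ -1.   -0.    0.  553.5]
 [ -0.    0.6  -0.8 597.8]
 [ -0.   -0.8  -0.6 634.5]
 [  0.    0.    0.    1. ]]
hub [([360.9, 362.6], 0.93), ([227.9, 266.1], 0.49)]
cross_hole [([361.9, 306.3], 0.72), ([361.5, 312.0], 0.57)]
nut_slot [([353.2, 305.6], 0.97), ([355.8, 244.7], 0.48)]
nut_grip [([363.8, 312.8], 0.92)]
pin_grip [([370.2, 249.4], 0.68), ([346.1, 198.9], 0.63), ([448.3, 270.9], 0.6), ([357.5, 362.7], 0.46), ([315.2, 224.6], 0.33), ([226.1, 264.7], 0.26)]
pin_mid [([355.8, 246.0], 0.64), ([439.2, 265.9], 0.58), ([356.9, 199.4], 0.57), ([362.8, 326.2], 0.36)]
tray [([340.5, 243.0], 0.88)]
gear [([301.7, 258.4], 0.67), ([314.2, 224.4], 0.54)]
race [([303.5, 261.2], 0.65), ([316.3, 223.1], 0.17)]
mug [([229.9, 265.6], 0.65)]
```

View pics/top0.png

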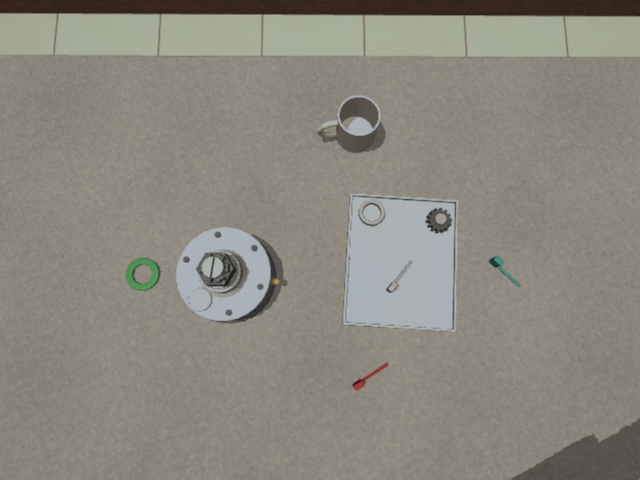

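View pics/side0.png

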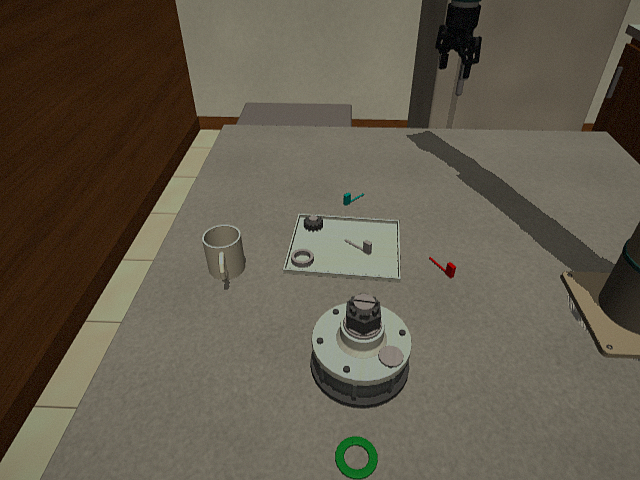

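```bash
cat > b.py <<'E'
from h import *
np.set_printoptions(precision=1,suppress=True)
pt=pickle.load(open("top0.pkl","rb"));ps=pickle.load(open("side0.pkl","rb"))
crop(pt,"t_nut",216,268,40,9);crop(ps,"s_nut",364,312,40,9);crop(pt,"t_pin",398,278,40,9);crop(ps,"s_pin",360,245,40,9)
for p,n in((pt,"t"),(ps,"s")):
    P=cloud(p);
    m=(P[...,2]>149)&(P[...,2]<156)&(abs(P[...,0]-450)<200)&(abs(P[...,1]-180)<150)
    print(n,"spindle top",m.sum(),np.nanmean(P[m],0),P[m].min(0),P[m].max(0))
    g=P[:,:,2]; 
print(px2w(pt,213.8,270.5,152),px2w(pt,217.4,270.7,126.5),px2w(pt,216.1,256,141.5))
print(px2w(ps,361.9,306.3,141.5),px2w(ps,363.8,312.8,126.5),px2w(ps,353.2,305.6,141.5),px2w(ps,360.9,362.6,0))
print("pin",px2w(pt,391.6,284,18),px2w(pt,402.1,274.6,5.5),px2w(ps,370.2,249.4,18),px2w(ps,355.8,246,5.5))
for u,v in((391,284),(392,287),(394,288),(400,276),(420,300)): print(dep(pt,u,v))
E
python3 b.py
```

```text
t spindle top 359 [515.3 136.8 151.6] [499.3 121.4 149. ] [531.  156.6 154.7]
s spindle top 307 [516.7 136.7 152.3] [501.3 119.4 149.5] [532.4 152.7 155. ]
[510.4 133.5 152. ] [513.  133.5 126.5] [533.8 133.1 141.5]
[518.7 135.  141.5] [515.1 134.  126.5] [531.6 134.1 141.5] [513.  131.1   0. ]
pin [ 500.4 -152.5   18. ] [ 518.4 -173.9    5.5] [ 489.  -147.2   18. ] [ 519.  -172.7    5.5]
[ 499.1 -149.2   33.1]
[ 493.9 -150.9   32.5]
[ 492.2 -154.4   32. ]
[ 515.7 -169.8    7.2]
[ 472.6 -204.9    4.2]
```

```bash
cd pics; python3 -c "
import cv2,numpy as np
a=[cv2.resize(cv2.imread(n+'.png'),(390,290) if 0 else (300,300)) for n in('t_nut','s_nut','t_pin','s_pin')]
a=[cv2.resize(cv2.imread(n+'.png'),(390,390)) for n in('t_nut','s_nut')]
cv2.imwrite('n0.png',np.hstack(a))
a=[cv2.resize(cv2.imread(n+'.png'),(390,390)) for n in('t_pin','s_pin')]
cv2.imwrite('p0.png',np.hstack(a))"
```

```text
(no output)
```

View pics/n0.png

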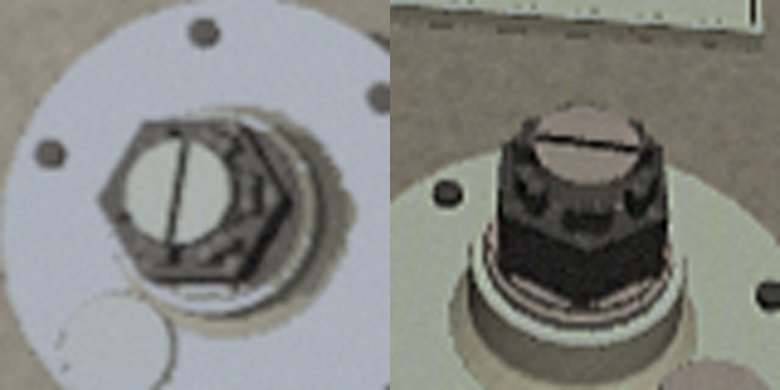

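View pics/p0.png

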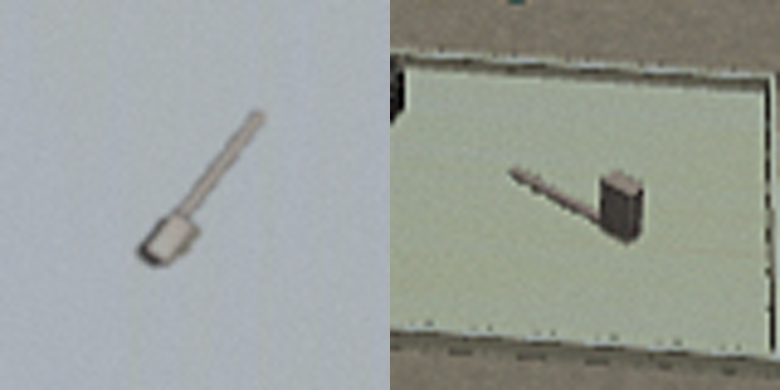

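```bash
cat > c.py <<'E'
from h import *
from scipy.optimize import minimize
np.set_printoptions(precision=2,suppress=True)
def pl(p,z):
    F=f(p);T=np.array(p["extrinsics"]);v,u=np.mgrid[0:480,0:640]
    D=np.stack([(u-p["cx"])/F,(v-p["cy"])/F,np.ones_like(u,float)],-1)@T[:3,:3].T
    return T[:3,3]+D*((z-T[2,3])/D[...,2])[...,None]
for n in("top","side"):
    p=pickle.load(open(n+"0.pkl","rb"))
    g=p["color"].astype(float).mean(-1)
    W=pl(p,152.);R=np.hypot(W[...,0]-516,W[...,1]-136)
    # rectified patch 0.25 mm grid
    m=R<45
    xs=np.arange(476,557,.25);ys=np.arange(96,177,.25)
    X,Y=np.meshgrid(xs,ys)  
    T=np.linalg.inv(np.array(p["extrinsics"]));F=f(p)
    C=np.stack([X,Y,np.full_like(X,152)],-1)@T[:3,:3].T+T[:3,3]
    mu=(C[...,0]/C[...,2]*F+p["cx"]).astype(np.float32);mv=(C[...,1]/C[...,2]*F+p["cy"]).astype(np.float32)
    I=cv2.remap(g.astype(np.float32),mu,mv,cv2.INTER_CUBIC)
    # fit model: disk radius16 bright, line dark width w
    def model(q):
        x,y,a,b,d,l,w,o=q
        s=1/(1+np.exp((np.hypot(X-x,Y-y)-16)/.6))
        dd=-(X-x)*np.sin(a)+(Y-y)*np.cos(a)-o
        ln=np.exp(-(dd/w)**2/2)
        return d+(b-d)*s*(1-l*ln)
    def cost(q):
        x,y=q[:2];M=(np.hypot(X-x,Y-y)<17.5)
        return ((I-model(q))[M]**2).mean()
    best=None
    for a0 in(-.2,-.05,.1):
        for x0,y0 in((512,134),(516,137),(519,136)):
            r=minimize(cost,[x0,y0,a0,210,70,.7,1,0],method="Nelder-Mead",options=dict(maxiter=1500,maxfev=1500))
            if best is None or r.fun<best.fun:best=r
    print(n,best.fun,best.x,np.degrees(best.x[2]))
    # line only via darkness PCA
    x,y=best.x[:2];M=np.hypot(X-x,Y-y)<12
    wgt=np.clip(best.x[3]*.85-I,0,None)[M];px=X[M];py=Y[M];w=wgt/wgt.sum()
    c=np.array([(w*px).sum(),(w*py).sum()]);Q=np.stack([px,py])-c[:,None];ev=np.linalg.eigh((Q*w)@Q.T);d=ev[1][:,1];print(" pca",c,np.degrees(np.arctan(d[1]/d[0])))
    J=cv2.resize(np.clip(I[::-1,:],0,255).astype(np.uint8),None,fx=1.2,fy=1.2);cv2.imwrite(f"pics/rect_{n}.png",J)
E
python3 c.py; python3 -c "
import cv2,numpy as np
cv2.imwrite('pics/rect.png',np.hstack([cv2.imread('pics/rect_%s.png'%n) for n in('top','side')]))"
```

```text
top 42.51370153097821 [516.04 136.54  -0.13 174.64  74.98   1.05   1.22  -0.01] -7.29135116393811
 pca [516.09 136.45] -7.34950747844252
side 9.00813084777324 [482.75 114.56   0.05 109.35 108.77   0.82   1.45  -0.  ] 3.130542121390215
 pca [nan nan] nanc.py:38: RuntimeWarning: invalid value encountered in divide
  wgt=np.clip(best.x[3]*.85-I,0,None)[M];px=X[M];py=Y[M];w=wgt/wgt.sum()
```

View pics/rect.png

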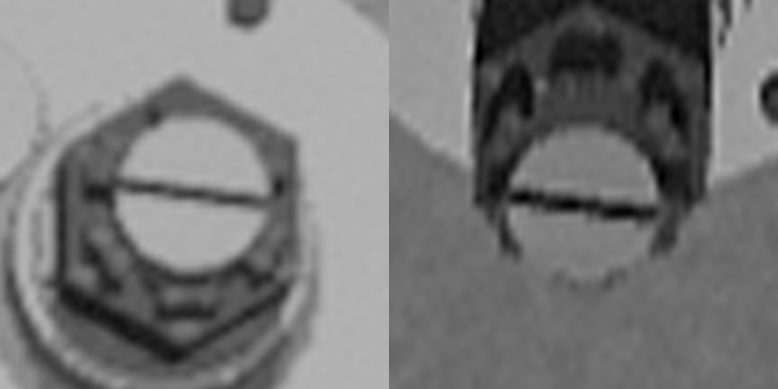

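```bash
cat > c2.py <<'E'
from h import *
np.set_printoptions(precision=2,suppress=True)
for n,c0 in(("top",(516,136.5)),("side",(517,136))):
    p=pickle.load(open(n+"0.pkl","rb"));g=p["color"].astype(np.float32).mean(-1)
    T=np.linalg.inv(np.array(p["extrinsics"]));F=f(p)
    def samp(X,Y,z):
        C=np.stack([X,Y,np.full_like(X,z)],-1)@T[:3,:3].T+T[:3,3]
        return cv2.remap(g,(C[...,0]/C[...,2]*F+p["cx"]).astype(np.float32),(C[...,1]/C[...,2]*F+p["cy"]).astype(np.float32),cv2.INTER_CUBIC)
    for it in range(3):
        s=np.arange(-13,13.1,.5);t=np.arange(-5,5.01,.2);S,Tt=np.meshgrid(s,t)
        best=[]
        for a in np.radians(np.arange(-15,5,.25)):
            for o in np.arange(-4,4.1,.25):
                x=c0[0]+s*np.cos(a)-o*np.sin(a);y=c0[1]+s*np.sin(a)+o*np.cos(a)
                best.append((samp(x[None],y[None],152.).mean(),np.degrees(a),o))
        break
    best.sort();print(n,best[:6])
    # row-wise centroids
    a=np.radians(best[0][1]);o=best[0][2];O=o+Tt*.8
    x=c0[0]+S*np.cos(a)-O*np.sin(a);y=c0[1]+S*np.sin(a)+O*np.cos(a);I=samp(x,y,152.)
    w=np.clip(np.percentile(I,75)*.95-I,0,None)
    k=w.sum(0)>0;cen=((w*O).sum(0)/w.sum(0));kk=k&(abs(s)<12);q=np.polyfit(s[kk],cen[kk],1);print("  refined",np.degrees(a+np.arctan(q[0])),q[1])
    # edge circle: radial profile
    pts=[]
    for th in np.radians(np.arange(0,360,4)):
        if abs(np.sin(th-a))<.35: continue
        r=np.arange(10,21,.25);v=samp((c0[0]+r*np.cos(th))[None],(c0[1]+r*np.sin(th))[None],152.)[0]
        gr=np.gradient(cv2.GaussianBlur(v[None],(0,0),2)[0]);i=gr.argmin()
        if gr[i]<-5: pts.append((c0[0]+r[i]*np.cos(th),c0[1]+r[i]*np.sin(th)))
    pts=np.array(pts);A=np.c_[2*pts,np.ones(len(pts))]
    from scipy.optimize import least_squares
    R=least_squares(lambda q:np.hypot(*(pts-q[:2]).T)-q[2],[*c0,16],loss="soft_l1",f_scale=.4);print("  circle",R.x,len(pts))
    # hex angle on z=136.5 : darkness edge score
p=pickle.load(open("top0.pkl","rb"))
# pin from cloud
for n in("top","side"):
    p=pickle.load(open(n+"0.pkl","rb"));P=cloud(p);b=(abs(P[...,0]-505)<45)&(abs(P[...,1]+165)<45)
    m=b&(P[...,2]>24);Q=P[m];print(n,"grip top",m.sum(),Q.mean(0),Q[:,2].max())
    if n=="top":
        m=b&(P[...,2]>27);q=P[m][:,:2];r=cv2.minAreaRect(q.astype(np.float32));print(r)
    z=np.median(P[b&(P[...,2]<5.)][:,2]);print("floor",z)
st=ctrl.read_state();print(np.round(st["tool_rot"],4),st["eef_pos"],st["torque"],st["tau"])
E
python3 c2.py
```

```text
top [(np.float32(68.21729), np.float64(-7.0), np.float64(0.0)), (np.float32(68.253525), np.float64(-7.250000000000001), np.float64(0.0)), (np.float32(68.30885), np.float64(-6.75), np.float64(0.0)), (np.float32(68.3513), np.float64(-7.499999999999999), np.float64(0.0)), (np.float32(68.49359), np.float64(-6.5), np.float64(0.0)), (np.float32(68.51105), np.float64(-7.75), np.float64(0.0))]
  refined -7.363410619879479 -0.03955025999172948
  circle [515.91 136.38  16.03] 70
side [(np.float32(23.028101), np.float64(-8.0), np.float64(-2.25)), (np.float32(23.074), np.float64(-7.75), np.float64(-2.25)), (np.float32(23.10289), np.float64(-8.25), np.float64(-2.25)), (np.float32(23.118853), np.float64(-8.5), np.float64(-2.25)), (np.float32(23.13528), np.float64(-7.499999999999999), np.float64(-2.25)), (np.float32(23.307928), np.float64(-7.250000000000001), np.float64(-2.25))]
  refined -7.551644396841892 -2.1924644276477925
  circle [516.42 134.32  16.05] 44
top grip top 61 [ 494.42 -150.53   31.89] 35.57652264076978
((494.4829406738281, -151.05807495117188), (9.957395553588867, 17.374452590942383), 51.18384552001953)
floor 2.526803226449715
side grip top 54 [ 496.39 -150.62   30.34] 34.82968880997373
floor 3.547001733934053
[ 3.14 -0.    0.44] [ 279.12 -587.05  231.3 ] [ 0.04 -0.02  0.02] [ -0.   -56.33   1.23 -19.38   0.01   0.     0.  ]
```

```bash
cat >> h.py <<'E'
def delta(x,y,z,yawdeg=None):
    s=ctrl.read_state();e=s["eef_pos"];a=s["tool_rot"][2];D=np.array([x,y,z])-e
    from scipy.spatial.transform import Rotation as Ro
    R=Ro.from_euler("xyz",s["tool_rot"]).as_matrix();d=R.T@D/1000
    t=None if yawdeg is None else -(yawdeg-np.degrees(a))
    print("delta tool m",np.round(d,4),"turn",t,"yaw",round(np.degrees(a),2))
def show():
    s=ctrl.read_state();print("t",round(s["clock"],3),"pos",np.round(s["eef_pos"],2),"rpy",np.round(np.degrees(s["tool_rot"]),2),"F",np.round(s["force"],2),"M",np.round(s["torque"],3),"w",round(s["width"],2),"q",np.round(s["qpos"],3),"tau",np.round(s["tau"],2))
E
python3 -c "
from h import *
show();delta(516,136,190)"
```

```text
t 1.1 pos [ 279.12 -587.05  231.3 ] rpy [180.    -0.    25.43] F [-0.49 -0.09  0.62] M [ 0.043 -0.024  0.015] w 85.54 q [ 1.061  0.628  0.038  1.517 -0.027  0.996 -0.02 ] tau [-0.000e+00 -5.633e+01  1.230e+00 -1.938e+01  1.000e-02  0.000e+00
  0.000e+00]
delta tool m [ 0.5244 -0.5513  0.0413] turn None yaw 25.43
```

Call:
{"fn": "drive_tool", "kwargs": {"deltas": "0.044 -0.046 0 0 0.0854; 0.088 -0.092 0 0 0.0854; 0.132 -0.138 0.01 0 0.0854; 0.176 -0.184 0.015 0 0.0854; 0.22 -0.23 0.02 0 0.0854; 0.264 -0.276 0.025 0 0.0854; 0.308 -0.322 0.03 0 0.0854; 0.352 -0.368 0.03 0 0.0854; 0.396 -0.414 0.03 0 0.0854; 0.44 -0.46 0.03 0 0.0854; 0.484 -0.506 0.03 0 0.0854; 0.5244 -0.5513 0.03 0 0.0854"}}

```text
clock: 2.6
eef_pos: [513.3, 126.1, 201.6]
tool_rot: [3.141, -0.001, 0.444]
force: [1.6, -0.9, -0.1]
width: 85.4
```

```bash
python3 -c "
from h import *
show();delta(516,136,190)"
```

```text
t 2.6 pos [513.29 126.1  201.62] rpy [ 1.7997e+02 -6.0000e-02  2.5420e+01] F [ 1.63 -0.91 -0.12] M [-0.03  -0.064  0.021] w 85.42 q [-0.297  0.493  0.003  1.89  -0.002  0.758 -1.419] tau [  2.45 -48.05  -0.57 -13.5   -0.16  -0.07   0.85]
delta tool m [ 0.0067 -0.0078  0.0116] turn None yaw 25.42
```

Call:
{"fn": "drive_tool", "kwargs": {"deltas": "0 0 0 -10.4 0.0854; 0 0 0 -20.8 0.0854; 0 0 0 -31.2 0.0854; 0 0 0 -41.6 0.0854; 0 0 0 -52 0.0854; 0 0 0 -62.4 0.0854; 0 0 0 -72.8 0.0854; 0 0 0 -83.2 0.0854; 0 0 0 -93.6 0.0854; 0 0 0 -104 0.0854; 0 0 0 -114.4 0.0854; 0 0 0 -124.6 0.0854"}}

```text
clock: 4.1
eef_pos: [512.7, 124.0, 201.5]
tool_rot: [3.141, 0.0, 2.624]
force: [-0.4, 0.2, -0.3]
width: 85.5
```

```bash
cat > d.py <<'E'
from h import *
show();delta(516,136,114,150)
for n in("top","side"):
    p=imaging.get_image(n);save(p,n+"1");pickle.dump(p,open(n+"1.pkl","wb"))
    u,v=w2px(p,[516,136,150]);crop(p,n+"1c",u,v,50,7.8 if 0 else 4)
a=[cv2.resize(cv2.imread(f"pics/{n}1c.png"),(400,400)) for n in("top","side")];cv2.imwrite("pics/c1.png",np.hstack(a))
E
python3 d.py
```

```text
t 4.1 pos [512.65 124.   201.47] rpy [1.7999e+02 2.0000e-02 1.5034e+02] F [-0.38  0.21 -0.26] M [-0.029  0.003  0.034] w 85.48 q [ 0.12   0.553 -0.613  1.881  0.419  0.838  0.344] tau [ -1.21 -45.89  -5.3  -15.74  -0.26  -0.11  -1.2 ]
delta tool m [0.0031 0.0121 0.0875] turn 0.3405785547158473 yaw 150.34
```

View pics/c1.png

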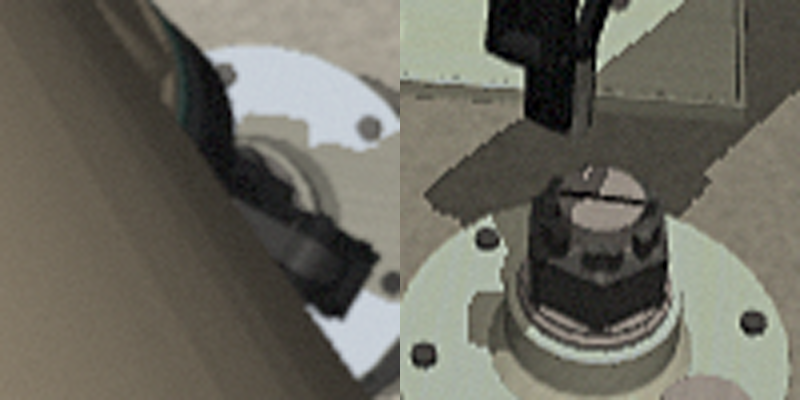

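Call:
{"fn": "drive_tool", "kwargs": {"deltas": "0.003 0.0118 0 0.3 0.0854; 0.003 0.0118 0.01 0.3 0.0854; 0.003 0.0118 0.035 0.3 0.0854; 0.003 0.0118 0.06 0.3 0.0854; 0.003 0.0118 0.08 0.3 0.0854; 0.003 0.0118 0.0885 0.3 0.0854; 0.003 0.0118 0.0885 0.3 0.0854"}}

```text
clock: 5.08
eef_pos: [515.4, 136.0, 112.3]
tool_rot: [-3.141, -0.001, 2.613]
force: [0.2, -0.5, -0.7]
width: 85.2
```

```bash
sed -i 's/1c/2c/g;s/"1"/"2"/g;s/1.pkl/2.pkl/;s/c1.png/c2.png/' d.py; python3 d.py
```

```text
t 5.075 pos [515.4  135.98 112.33] rpy [-1.7995e+02 -4.0000e-02  1.4973e+02] F [ 0.23 -0.54 -0.65] M [0.077 0.001 0.008] w 85.23 q [ 0.026  0.682 -0.515  1.942  0.534  0.656  0.217] tau [-1.100e-01 -4.851e+01 -5.810e+00 -1.184e+01  4.000e-02 -4.000e-02
 -4.000e-02]
delta tool m [-0.0005  0.0003 -0.0017] turn -0.2719568234741132 yaw 149.73
```

View pics/c2.png

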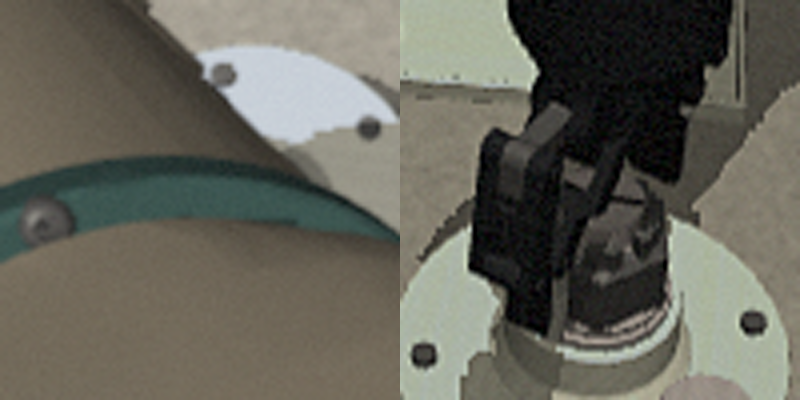

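Call:
{"fn": "drive_tool", "kwargs": {"deltas": "0 0 0 0 0.04; 0 0 0 0 0.04; 0 0 0 0 0.04; 0 0 0 0 0.04; 0 0 0 0 0.04"}}

```text
clock: 5.8
eef_pos: [516.3, 136.2, 113.8]
tool_rot: [3.14, 0.001, 2.613]
force: [-0.8, 0.1, 5.8]
width: 49.0
```

```bash
python3 -c "
from h import *
show()"
```

```text
t 5.8 pos [516.29 136.16 113.78] rpy [1.7993e+02 7.0000e-02 1.4971e+02] F [-0.81  0.14  5.84] M [-0.047  0.158 -0.049] w 48.98 q [ 0.027  0.68  -0.516  1.941  0.533  0.656  0.217] tau [  0.06 -46.84  -5.45 -11.61   0.16  -0.2    0.05]
```

Call:
{"fn": "drive_tool", "kwargs": {"deltas": "0 0 -0.002 0 0.04; 0 0 -0.002 5 0.04; 0 0 -0.002 12 0.04"}}

```text
clock: 6.18
eef_pos: [516.3, 136.2, 114.0]
tool_rot: [3.14, -0.001, 2.4]
force: [3.3, 2.3, -12.0]
width: 48.5
```

```bash
python3 -c "
from h import *
show()"
```

```text
t 6.175 pos [516.26 136.2  114.05] rpy [ 1.7992e+02 -4.0000e-02  1.3754e+02] F [  3.29   2.28 -11.96] M [ 0.397 -0.788  0.045] w 48.49 q [-0.008  0.669 -0.459  1.941  0.477  0.639  0.059] tau [ 1.650e+00 -5.423e+01 -6.150e+00 -1.207e+01 -3.000e-02  1.410e+00
  7.200e-01]
```

Call:
{"fn": "drive_tool", "kwargs": {"deltas": "0 0 0.0013 5 0.04; 0 0 0.0013 11 0.04"}}

```text
clock: 6.42
eef_pos: [516.4, 136.3, 113.9]
tool_rot: [3.14, 0.0, 2.209]
force: [-0.3, 1.0, -0.3]
width: 48.6
```

```bash
python3 -c "
from h import *
show()"
```

```text
t 6.425 pos [516.36 136.26 113.9 ] rpy [1.7992e+02 1.0000e-02 1.2657e+02] F [-0.32  1.04 -0.28] M [ 0.126 -0.187  0.081] w 48.61 q [-0.043  0.66  -0.405  1.943  0.427  0.622 -0.085] tau [  1.14 -49.39  -4.73 -11.7    0.13   0.5    0.56]
```

Call:
{"fn": "drive_tool", "kwargs": {"deltas": "0 0 0 5 0.04; 0 0 0 10 0.04"}}

```text
clock: 6.68
eef_pos: [516.4, 136.3, 113.9]
tool_rot: [3.14, -0.0, 2.035]
force: [1.0, 0.2, -1.1]
width: 48.8
```

```bash
python3 -c "
from h import *
show()"
```

```text
t 6.675 pos [516.4  136.32 113.89] rpy [179.91  -0.   116.6 ] F [ 1.04  0.16 -1.14] M [ 0.166 -0.216  0.098] w 48.82 q [-0.075  0.653 -0.356  1.944  0.379  0.609 -0.213] tau [  0.98 -49.56  -4.01 -11.63   0.07   0.52   0.42]
```

Call:
{"fn": "drive_tool", "kwargs": {"deltas": "0 0 0 5 0.04; 0 0 0 10 0.04"}}

```text
clock: 6.92
eef_pos: [516.4, 136.3, 113.9]
tool_rot: [3.14, -0.0, 1.86]
force: [0.8, 1.1, -1.2]
width: 48.6
```

```bash
python3 -c "
from h import *
show()"
```

```text
t 6.925 pos [516.43 136.3  113.9 ] rpy [ 1.7991e+02 -2.0000e-02  1.0660e+02] F [ 0.81  1.1  -1.18] M [ 0.176 -0.256  0.089] w 48.61 q [-0.107  0.647 -0.307  1.945  0.33   0.597 -0.34 ] tau [  0.98 -49.63  -3.39 -11.59   0.08   0.54   0.41]
```

Call:
{"fn": "drive_tool", "kwargs": {"deltas": "0 0 0 5 0.04; 0 0 0 10 0.04"}}

```text
clock: 7.18
eef_pos: [516.5, 136.3, 113.9]
tool_rot: [3.14, -0.001, 1.686]
force: [1.9, 0.2, -2.0]
width: 48.6
```

```bash
python3 -c "
from h import *
show()"
```

```text
t 7.175 pos [516.48 136.35 113.9 ] rpy [ 1.7991e+02 -4.0000e-02  9.6610e+01] F [ 1.91  0.16 -2.02] M [ 0.101 -0.297  0.069] w 48.63 q [-0.139  0.642 -0.258  1.946  0.279  0.587 -0.466] tau [  0.95 -49.69  -2.79 -11.55   0.07   0.56   0.41]
```

Call:
{"fn": "drive_tool", "kwargs": {"deltas": "0 0 0 5 0.04; 0 0 0 10 0.04"}}

```text
clock: 7.42
eef_pos: [516.6, 136.3, 113.9]
tool_rot: [3.14, -0.001, 1.511]
force: [1.5, 1.3, -1.1]
width: 48.9
```

```bash
python3 -c "
from h import *
show()"
```

```text
t 7.425 pos [516.55 136.31 113.92] rpy [ 1.7991e+02 -5.0000e-02  8.6600e+01] F [ 1.52  1.26 -1.09] M [ 0.111 -0.343  0.105] w 48.92 q [-0.171  0.638 -0.209  1.946  0.228  0.578 -0.591] tau [  0.91 -49.73  -2.2  -11.5    0.07   0.58   0.41]
```

Call:
{"fn": "drive_tool", "kwargs": {"deltas": "0 0 0 5 0.04; 0 0 0 10 0.04"}}

```text
clock: 7.68
eef_pos: [516.6, 136.3, 113.9]
tool_rot: [3.14, -0.001, 1.339]
force: [1.8, 0.8, -1.3]
width: 48.8
```

```bash
python3 -c "
from h import *
show()"
```

```text
t 7.675 pos [516.57 136.31 113.9 ] rpy [ 1.799e+02 -5.000e-02  7.674e+01] F [ 1.83  0.77 -1.29] M [-0.007 -0.369  0.781] w 48.8 q [-0.204  0.635 -0.16   1.947  0.177  0.571 -0.714] tau [  1.44 -49.72  -1.22 -11.52  -0.65   0.56  -0.37]
```

Call:
{"fn": "drive_tool", "kwargs": {"deltas": "0 0 0 5 0.04; 0 0 0 10 0.04"}}

```text
clock: 7.92
eef_pos: [516.6, 136.3, 113.9]
tool_rot: [3.14, -0.001, 1.166]
force: [0.6, -0.0, -0.8]
width: 48.6
```

```bash
python3 -c "
from h import *
show()"
```

```text
t 7.925 pos [516.63 136.31 113.9 ] rpy [ 1.799e+02 -6.000e-02  6.678e+01] F [ 0.55 -0.02 -0.84] M [-0.026 -0.401  0.877] w 48.6 q [-0.236  0.632 -0.111  1.948  0.124  0.565 -0.836] tau [  1.26 -49.75  -0.74 -11.44  -0.65   0.59  -0.35]
```

Call:
{"fn": "drive_tool", "kwargs": {"deltas": "0 0 0 7 0.04; 0 0 0 14 0.04; 0 0 0 21 0.04; 0 0 0 28 0.04; 0 0 0 35 0.04; 0 0 0 40 0.04; 0 0 0 40 0.04"}}

```text
clock: 8.8
eef_pos: [516.8, 136.2, 113.9]
tool_rot: [3.141, -0.002, 0.469]
force: [2.7, -0.6, -0.4]
width: 49.1
```

```bash
python3 -c "
from h import *
show()"
```

```text
t 8.8 pos [516.78 136.17 113.88] rpy [ 1.7995e+02 -1.1000e-01  2.6890e+01] F [ 2.73 -0.63 -0.41] M [-0.093 -0.518  0.529] w 49.06 q [-0.367  0.634  0.084  1.952 -0.093  0.558 -1.321] tau [ -0.22 -49.13   1.67 -10.67  -0.66   0.86  -0.69]
```

Call:
{"fn": "drive_tool", "kwargs": {"deltas": "0 0 0 2.2 0.04; 0 0 0 4.3 0.04; 0 0 0 4.3 0.04"}}

```text
clock: 9.18
eef_pos: [516.8, 136.1, 113.9]
tool_rot: [3.141, -0.002, 0.391]
force: [4.8, 0.6, 0.2]
width: 48.6
```

```bash
python3 -c "
from h import *
show()"
```

```text
t 9.175 pos [516.76 136.14 113.89] rpy [ 1.7998e+02 -1.2000e-01  2.2410e+01] F [4.85 0.65 0.25] M [ 0.004 -0.918  0.784] w 48.59 q [-0.38   0.635  0.106  1.953 -0.118  0.558 -1.375] tau [  0.18 -48.09   2.    -9.21  -0.75   1.47  -0.79]
```

Call:
{"fn": "drive_tool", "kwargs": {"deltas": "0 0 0 0 0.0854; 0 0 0 0 0.0854; 0 0 0 0 0.0854; 0 0 -0.02 0 0.0854; 0 0 -0.05 0 0.0854; 0 0 -0.08 0 0.0854; 0 0 -0.1 0 0.0854"}}

```text
clock: 10.05
eef_pos: [515.6, 135.9, 214.8]
tool_rot: [-3.141, -0.001, 0.391]
force: [0.7, 0.0, -0.4]
width: 85.8
```

```bash
cat > e.py <<'E'
from h import *
show()
# pin shank line
for n in("top","side"):
    p=pickle.load(open(n+"0.pkl","rb"));P=cloud(p);g=p["color"].astype(np.float32).mean(-1)
    T=np.linalg.inv(np.array(p["extrinsics"]));F=f(p)
    def samp(X,Y,z):
        C=np.stack([X,Y,np.full_like(X,z)],-1)@T[:3,:3].T+T[:3,3]
        return cv2.remap(g,(C[...,0]/C[...,2]*F+p["cx"]).astype(np.float32),(C[...,1]/C[...,2]*F+p["cy"]).astype(np.float32),cv2.INTER_CUBIC)
    c0=np.array([495,-151.5]);best=[]
    s=np.arange(16,58,1.)
    for a in np.radians(np.arange(-56,-30,.5)):
        for o in np.arange(-5,5.1,.5):
            x=c0[0]+s*np.cos(a)-o*np.sin(a);y=c0[1]+s*np.sin(a)+o*np.cos(a)
            best.append((samp(x[None],y[None],6.).mean(),np.degrees(a),o))
    best.sort();print(n,best[:3])
    a=np.radians(best[0][1]);o=best[0][2]
    s2=np.arange(30,80,.5);pr=np.min([samp((c0[0]+s2*np.cos(a)-(o+d)*np.sin(a))[None],(c0[1]+s2*np.sin(a)+(o+d)*np.cos(a))[None],6.)[0] for d in(-1,0,1)],0)
    print(np.c_[s2,pr][::2].round(0)[5:35].tolist())
delta(495,-151.5,200,-42)
E
python3 e.py
```

```text
t 10.05 pos [515.64 135.85 214.79] rpy [-1.7998e+02 -3.0000e-02  2.2390e+01] F [ 0.67  0.03 -0.36] M [ 0.004 -0.118  0.001] w 85.77 q [-0.405  0.485  0.139  1.866 -0.091  0.796 -1.399] tau [ 2.200e-01 -4.497e+01  1.960e+00 -1.615e+01 -2.000e-02 -3.100e-01
  3.000e-02]
top [(np.float32(136.11673), np.float64(-39.5), np.float64(2.0)), (np.float32(136.49826), np.float64(-39.0), np.float64(1.5)), (np.float32(136.52039), np.float64(-38.5), np.float64(1.5))]
[[35.0, 130.0], [36.0, 135.0], [37.0, 138.0], [38.0, 137.0], [39.0, 136.0], [40.0, 136.0], [41.0, 135.0], [42.0, 139.0], [43.0, 140.0], [44.0, 136.0], [45.0, 136.0], [46.0, 137.0], [47.0, 137.0], [48.0, 133.0], [49.0, 131.0], [50.0, 132.0], [51.0, 137.0], [52.0, 140.0], [53.0, 138.0], [54.0, 141.0], [55.0, 144.0], [56.0, 145.0], [57.0, 143.0], [58.0, 140.0], [59.0, 137.0], [60.0, 135.0], [61.0, 137.0], [62.0, 142.0], [63.0, 154.0], [64.0, 167.0]]
side [(np.float32(79.24258), np.float64(-39.0), np.float64(0.5)), (np.float32(79.315216), np.float64(-38.5), np.float64(0.0)), (np.float32(79.49175), np.float64(-40.0), np.float64(1.0))]
[[35.0, 71.0], [36.0, 75.0], [37.0, 74.0], [38.0, 72.0], [39.0, 72.0], [40.0, 72.0], [41.0, 76.0], [42.0, 84.0], [43.0, 87.0], [44.0, 91.0], [45.0, 86.0], [46.0, 80.0], [47.0, 71.0], [48.0, 60.0], [49.0, 54.0], [50.0, 64.0], [51.0, 83.0], [52.0, 96.0], [53.0, 100.0], [54.0, 95.0], [55.0, 87.0], [56.0, 81.0], [57.0, 74.0], [58.0, 71.0], [59.0, 71.0], [60.0, 68.0], [61.0, 72.0], [62.0, 79.0], [63.0, 92.0], [64.0, 102.0]]
delta tool m [-0.1285  0.2578  0.0146] turn 64.38621785039904 yaw 22.39
```

Call:
{"fn": "drive_tool", "kwargs": {"deltas": "-0.018 0.037 0 9 0.0854; -0.036 0.073 0 18 0.0854; -0.055 0.11 0 27 0.0854; -0.073 0.147 0 36 0.0854; -0.091 0.184 0 45 0.0854; -0.11 0.22 0.02 54 0.0854; -0.1273 0.2573 0.05 61.7 0.0854; -0.1273 0.2573 0.08 61.7 0.05; -0.1273 0.2573 0.1 61.7 0.05; -0.1273 0.2573 0.1 61.7 0.05"}}

```text
clock: 11.3
eef_pos: [494.8, -150.1, 112.3]
tool_rot: [3.14, 0.004, -0.686]
force: [-0.1, -0.0, 0.4]
width: 49.9
```

```bash
cat > g.py <<'E'
from h import *
import sys
show();delta(496,-150.5,14,-39.3)
k=sys.argv[1]
for n in("top","side"):
    p=imaging.get_image(n);save(p,n+k);pickle.dump(p,open(n+k+".pkl","wb"))
    for t,w in(("nut",[516,136,145]),("pin",[496,-150,30])):
        u,v=w2px(p,w);crop(p,n+k+t,max(u,50),max(v,50),45,4)
cv2.imwrite("pics/c%s.png"%k,np.vstack([np.hstack([cv2.resize(cv2.imread(f"pics/{n}{k}{t}.png"),(290,290)) for n in("top","side")]) for t in("nut","pin")]))
E
python3 g.py 3
```

```text
t 11.3 pos [ 494.76 -150.14  112.27] rpy [179.93   0.21 -39.32] F [-0.14 -0.04  0.4 ] M [ 0.037 -0.015 -0.072] w 49.86 q [ 0.011  0.647  0.347  1.999 -0.394  0.565 -1.627] tau [  0.29 -46.34   4.79 -11.05  -0.05  -0.13   0.06]
delta tool m [ 0.0016 -0.0006  0.0983] turn -0.024140399599438922 yaw -39.32
```

View pics/c3.png

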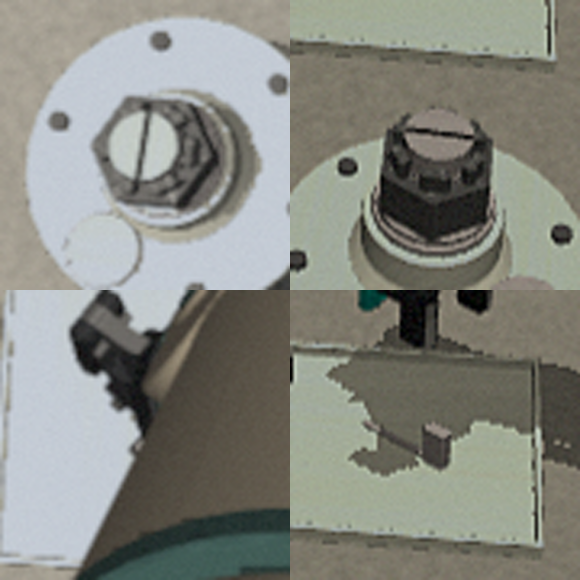

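```bash
cat > n.py <<'E'
from h import *
import sys
from scipy.ndimage import gaussian_filter
k=sys.argv[1]
p=pickle.load(open(f"top{k}.pkl","rb"));g=p["color"].astype(np.float32).mean(-1)
T=np.linalg.inv(np.array(p["extrinsics"]));F=f(p);c0=(516,136.4)
def samp(X,Y,z):
    C=np.stack([X,Y,np.full_like(X,z)],-1)@T[:3,:3].T+T[:3,3]
    return cv2.remap(g,(C[...,0]/C[...,2]*F+p["cx"]).astype(np.float32),(C[...,1]/C[...,2]*F+p["cy"]).astype(np.float32),cv2.INTER_CUBIC)
# hex edge score: difference between just outside & inside along each flat
t=np.arange(-11,11.1,.5);res=[]
for a in np.arange(-30,30,.5):
    for dx in(-1,0,1):
     for dy in(-1,0,1):
      sc=0
      for j in range(6):
        th=np.radians(a+60*j)
        if not(-0.2<np.cos(th)) : pass
        v=[]
        for r in(23.5,26.5):
            x=c0[0]+dx+r*np.cos(th)-t*np.sin(th);y=c0[1]+dy+r*np.sin(th)+t*np.cos(th)
            v.append(samp(x[None],y[None],136.5).mean())
        sc+=abs(v[1]-v[0])
      res.append((sc,a,dx,dy))
res.sort(reverse=True);print(res[:6])
xs=np.arange(480,552,.2);X,Y=np.meshgrid(xs,np.arange(172,100,-.2));
I=samp(X,Y,146.5).clip(0,255).astype(np.uint8);I=cv2.cvtColor(I,cv2.COLOR_GRAY2BGR)
cx=int((516-480)/.2);cy=int((172-136.4)/.2)
a=np.radians(-7.4);
J=I.copy()
for s in(-4,4):
    q=lambda r:(int(cx+5*(r*np.cos(a)-s*np.sin(a))),int(cy-5*(r*np.sin(a)+s*np.cos(a))))
    cv2.line(J,q(-30),q(30),(0,0,255),1)
cv2.imwrite(f"pics/nr{k}.png",np.hstack([I,J]))
E
python3 n.py 0; python3 n.py 3
```

```text
[(np.float32(328.88867), np.float64(0.0), -1, 0), (np.float32(328.32248), np.float64(-0.5), -1, 0), (np.float32(328.17484), np.float64(0.5), -1, 0), (np.float32(328.01633), np.float64(1.0), -1, 0), (np.float32(327.39124), np.float64(-1.0), -1, 0), (np.float32(326.81683), np.float64(1.5), -1, 0)]
[(np.float32(433.03186), np.float64(-6.0), -1, 0), (np.float32(432.97388), np.float64(-5.5), -1, 0), (np.float32(432.38162), np.float64(-5.0), -1, 0), (np.float32(432.1798), np.float64(-6.5), -1, 0), (np.float32(431.07236), np.float64(-4.5), -1, 0), (np.float32(430.6553), np.float64(-7.0), -1, 0)]
```

View pics/nr3.png

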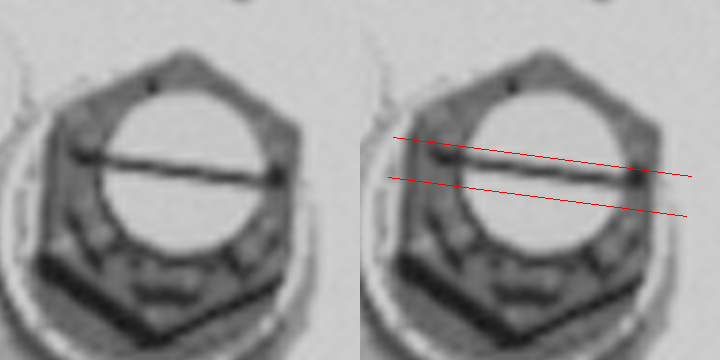

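Call:
{"fn": "drive_tool", "kwargs": {"deltas": "0.001 -0.0006 0.02 0 0.05; 0.001 -0.0006 0.05 0 0.05; 0.001 -0.0006 0.075 0 0.05; 0.001 -0.0006 0.09 0 0.05; 0.001 -0.0006 0.0985 0 0.05; 0.001 -0.0006 0.0985 0 0.05"}}

```text
clock: 12.15
eef_pos: [497.6, -150.8, 15.2]
tool_rot: [-3.141, -0.0, -0.686]
force: [-0.2, -0.2, 0.5]
width: 50.0
```

```bash
python3 g.py 4
```

```text
t 12.15 pos [ 497.57 -150.79   15.17] rpy [-1.7999e+02 -1.0000e-02 -3.9280e+01] F [-0.16 -0.2   0.49] M [-0.066 -0.034 -0.021] w 50.02 q [ 0.097  0.81   0.219  2.031 -0.479  0.349 -1.553] tau [ 7.00e-02 -5.12e+01  3.98e+00 -6.94e+00 -1.00e-02 -6.00e-02  2.00e-02]
delta tool m [-0.0014  0.0008  0.0012] turn 0.022041403487754962 yaw -39.28
```

View pics/c4.png

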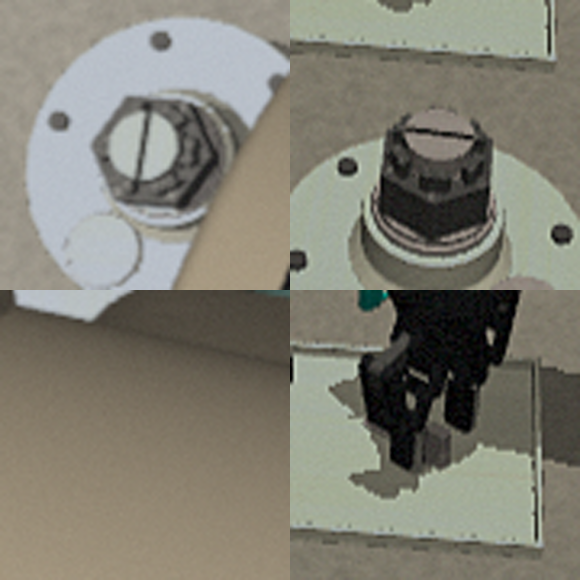

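Call:
{"fn": "drive_tool", "kwargs": {"deltas": "-0.002 0 0.001 0 0.05; -0.002 0 0.001 0 0.03; -0.002 0 0.001 0 0.01; -0.002 0 0.001 0 0.004; -0.002 0 0.001 0 0.004; -0.002 0 0.001 0 0.004; -0.002 0 0.001 0 0.004"}}

```text
clock: 13.12
eef_pos: [496.0, -149.4, 14.3]
tool_rot: [-3.141, -0.0, -0.686]
force: [-0.2, -0.2, 4.9]
width: 8.5
```

```bash
python3 g.py 5
```

```text
t 13.125 pos [ 496.   -149.44   14.33] rpy [-1.7998e+02 -2.0000e-02 -3.9280e+01] F [-0.19 -0.18  4.94] M [0.13  0.129 0.014] w 8.46 q [ 0.097  0.81   0.216  2.037 -0.481  0.343 -1.552] tau [ 1.300e-01 -4.923e+01  3.890e+00 -6.820e+00 -1.000e-02 -2.900e-01
 -0.000e+00]
delta tool m [0.0007 0.0008 0.0003] turn 0.022390067640472466 yaw -39.28
```

View pics/c5.png

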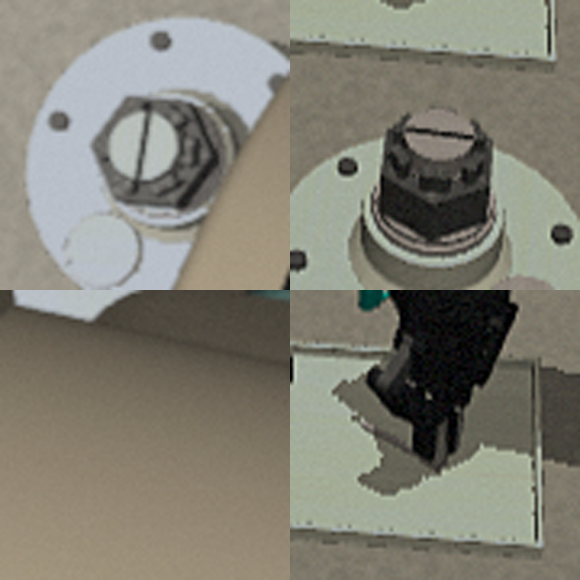

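Call:
{"fn": "drive_tool", "kwargs": {"deltas": "0 0 -0.01 0 0.004; 0 0 -0.05 0 0.004; 0 0 -0.1 0 0.004; -0.02 -0.015 -0.15 0 0.004; -0.06 -0.045 -0.166 -6 0.004; -0.1 -0.075 -0.166 -12 0.004; -0.14 -0.104 -0.166 -18 0.004; -0.175 -0.13 -0.166 -24 0.004; -0.21 -0.156 -0.166 -30 0.004; -0.235 -0.175 -0.166 -32.1 0.004; -0.2463 -0.1831 -0.166 -32.1 0.004; -0.2463 -0.1831 -0.166 -32.1 0.004"}}

```text
clock: 14.72
eef_pos: [421.0, 148.3, 180.1]
tool_rot: [3.141, -0.0, -0.125]
force: [-0.2, -0.7, -0.1]
width: 8.4
```

```bash
sed -i 's/delta(496,-150.5,14,-39.3)/delta(421.3,148.3,150.3,-7.2)/; s/\[496,-150,30\]/[470,140,170]/' g.py; python3 g.py 6
```

```text
t 14.725 pos [421.03 148.3  180.12] rpy [ 1.7999e+02 -1.0000e-02 -7.1400e+00] F [-0.17 -0.72 -0.09] M [-0.051 -0.     0.016] w 8.41 q [-0.625  0.441  0.308  2.125 -0.228  0.607 -1.851] tau [-1.180e+00 -3.838e+01  2.390e+00 -1.302e+01 -1.000e-01  3.000e-02
 -1.000e-01]
delta tool m [ 0.0003 -0.      0.0298] turn 0.05788702680130253 yaw -7.14
```

View pics/c6.png

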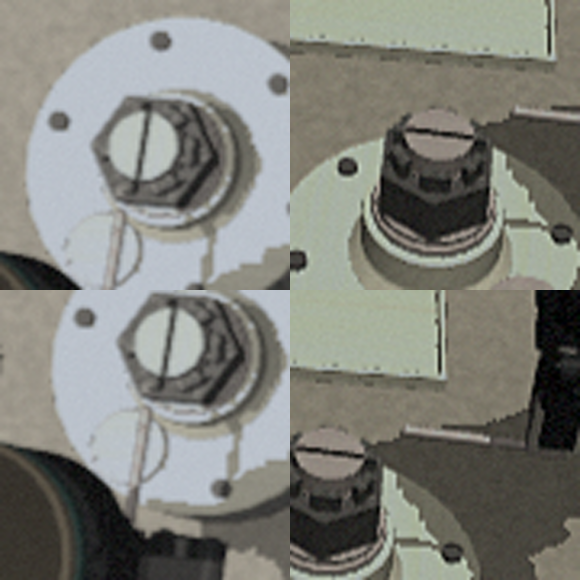

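```bash
cat > o.py <<'E'
from h import *
import sys
k=sys.argv[1];s=ctrl.read_state();e=s["eef_pos"];a=s["tool_rot"][2];u=np.array([np.cos(a),np.sin(a),0])
out=[]
for n in("top","side"):
    p=pickle.load(open(f"{n}{k}.pkl","rb"));im=p["color"][:,:,::-1].copy();S=8
    ax=e+np.array([0,0,-8.83])
    cu,cv=w2px(p,ax+u*50);r=25;x0,y0=int(cu)-r,int(cv)-r
    I=cv2.resize(im[y0:y0+2*r,x0:x0+2*r],None,fx=S,fy=S,interpolation=cv2.INTER_CUBIC);J=I.copy()
    q=lambda w:tuple(int(round((c-o+.5)*S)) for c,o in zip(w2px(p,w),(x0,y0)))
    v=np.array([-u[1],u[0],0])
    side=v*2.5 if n=="top" else np.array([0,0,2.5])
    for sg in(-1,1): cv2.line(J,q(ax+u*20+sg*side),q(ax+u*63.8+sg*side),(0,0,255),1)
    cv2.circle(J,q(ax+u*63.8),3,(0,255,0),1)
    out.append(np.hstack([I,J]))
cv2.imwrite(f"pics/o{k}.png",cv2.resize(np.vstack(out),(600,600)))
E
python3 o.py 6
```

```text
(no output)
```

View pics/o6.png

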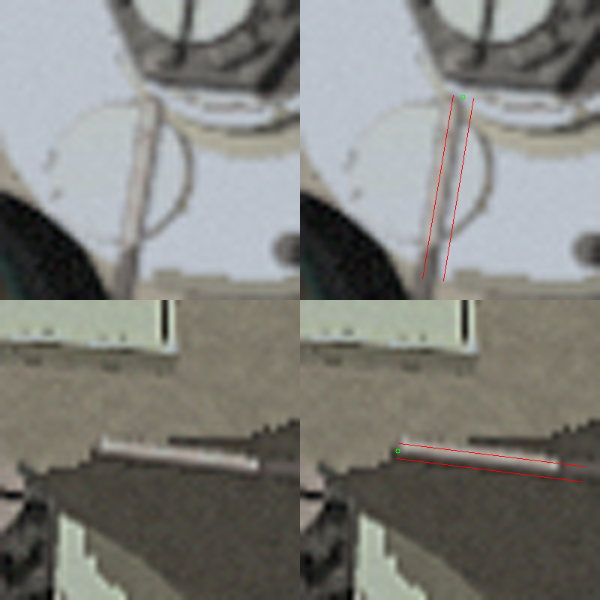

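```bash
cat > m.py <<'E'
from h import *
np.set_printoptions(precision=1,suppress=True,linewidth=160)
s=ctrl.read_state();e=s["eef_pos"];a=s["tool_rot"][2];u=np.array([np.cos(a),np.sin(a),0]);v=np.array([-u[1],u[0],0])
p=pickle.load(open("top6.pkl","rb"));P=cloud(p)
def rect(img,z):
    T=np.linalg.inv(np.array(p["extrinsics"]));F=f(p)
    L,D=np.meshgrid(np.arange(30,72,1.),np.arange(-9,9.1,.5))
    W=e+np.array([0,0,z-e[2]])+L[...,None]*u+D[...,None]*v
    C=W@T[:3,:3].T+T[:3,3]
    return L,D,cv2.remap(img.astype(np.float32),(C[...,0]/C[...,2]*F+p["cx"]).astype(np.float32),(C[...,1]/C[...,2]*F+p["cy"]).astype(np.float32),cv2.INTER_LINEAR)
for nm,img in(("depthz",P[...,2]),("gray",p["color"].mean(-1)),("r-b",p["color"][...,0].astype(float)-p["color"][...,2])):
    L,D,I=rect(img,171.3);print(nm)
    for l in(34,42,50,58): 
        k=int(l-30);print(l,np.c_[D[:,0],I[:,k:k+4].mean(1)].T[1])
m=(P[...,2]>155)&(abs(P[...,0]-465)<25)&(abs(P[...,1]-143)<12);Q=P[m]-e;print(m.sum());print(np.c_[Q@u,Q@v,P[m][:,2]][np.argsort(Q@u)])
E
python3 m.py
```

```text
depthz
34 [ 69.6  69.7  69.8  70.   70.4  71.2  72.1  73.2  74.2  74.9  75.5  75.6  75.3  75.   74.7  74.3  75.4  96.2 130.1 161.6 172.3 172.7 172.9 173.  172.8 171.8
 152.9 125.6  97.3  83.5  75.9  73.8  74.8  75.8  76.   75.5  75. ]
42 [ 71.7  73.5  74.7  75.1  75.4  75.1  74.6  74.   74.2  74.7  75.2  75.1  75.   74.9  74.7  74.4  78.  104.3 138.2 166.7 172.8 172.9 172.9 172.8 172.8 171.7
 154.1 133.1 105.4  89.7  77.5  75.2  74.9  74.5  74.2  74.2  74.2]
50 [ 69.8  69.4  70.4  71.8  72.9  73.6  74.6  75.5  75.1  74.3  73.7  73.9  74.   74.2  74.5  75.2  83.1 113.1 145.9 169.1 171.9 172.4 172.8 172.9 172.8 171.4
 158.7 144.8 116.9  96.7  78.3  74.8  74.5  74.2  74.5  75.   75.3]
58 [ 97.4  97.7  97.9  98.2  97.5  94.7  91.7  90.5  90.8  91.2  91.4  88.5  85.6  83.7  81.8  79.9  91.7 123.6 156.1   nan   nan   nan   nan   nan   nan 172.9
 163.9 152.4 123.8  97.1  75.1  72.3  72.4  72.6  72.9  72.6  72.5]
gray
34 [178.  173.  166.9 160.8 155.9 152.  156.  160.4 168.5 175.  181.  186.1 187.8 188.9 182.9 171.8 160.5 148.9 141.6 136.7 144.1 154.9 164.4 166.9 167.  167.
 169.4 173.7 179.
[... 1013 characters left out ...]
-11.6 -11.7 -11.9 -12.2 -12.3 -12.1 -11.8 -10.8  -9.2  -6.9  -1.8   4.1   9.   10.3  10.7  10.7   9.2   7.3   5.2
   1.5  -2.7  -6.9  -9.5 -11.7 -12.7 -12.6 -12.4 -12.3 -12.2 -12.1]
50 [ 0.9  4.1  2.4 -0.4 -3.1 -4.9 -6.9 -8.8 -9.2 -9.1 -9.2 -9.4 -9.7 -9.8 -8.6 -7.2 -4.9 -0.3  4.5  7.9  8.4  8.7  8.8  7.7  6.5  4.9  2.1 -0.8 -4.2 -6.5 -8.6
 -9.  -8.7 -8.4 -8.5 -8.9 -9.3]
58 [-2.7 -2.6 -2.  -1.2 -0.8  0.1  1.2  1.8  3.9  6.1  7.3  7.8  8.3  8.8  8.3  7.9  8.7  9.2  9.8  9.7  8.9  8.1  7.3  6.2  5.2  4.6  3.8  2.8  0.7 -0.8 -2.1
 -2.  -2.2 -2.6 -3.1 -3.7 -4.3]
1184
[[ 17.7  10.1 565.3]
 [ 17.7  10.3 563.9]
 [ 17.8  10.5 562.7]
 ...
 [ 61.7   0.4 172.1]
 [ 62.7   3.5 172.3]
 [ 62.9   1.9 173. ]]
```

```bash
cat > m2.py <<'E'
from h import *
np.set_printoptions(precision=1,suppress=True,linewidth=170)
s=ctrl.read_state();e=s["eef_pos"];a=s["tool_rot"][2];u=np.array([np.cos(a),np.sin(a),0]);v=np.array([-u[1],u[0],0])
print(np.array(s["eef_pos"]))
for n in("top","side"):
    p=pickle.load(open(n+"6.pkl","rb"));P=cloud(p);print(n,np.array(p["extrinsics"])[:3,3],p["vfov"])
    Z=P[...,2]; m=(Z>163)&(Z<180)&(abs(P[...,0]-466)<26)&(abs(P[...,1]-143)<12);Q=P[m]-e
    l,d,z=Q@u,Q@v,P[m][:,2]
    for lo in range(20,66,6):
        k=(l>=lo)&(l<lo+6);
        if k.sum(): print(lo,k.sum(),"lat",d[k].min(),d[k].mean(),d[k].max(),"z",z[k].mean(),z[k].max())
    m=(Z>149.5)&(Z<155)&(np.hypot(P[...,0]-516,P[...,1]-136)<20);Q=P[m]-e
    print("hub lat",(Q@v).min(),(Q@v).mean(),(Q@v).max(),"along",(Q@u).min(),(Q@u).mean(),(Q@u).max(),"z",P[m][:,2].mean())
    if n=="side":
        g=p["color"].astype(np.float32).mean(-1);T=np.linalg.inv(np.array(p["extrinsics"]));F=f(p)
        L,D=np.meshgrid(np.arange(30,72,1.),np.arange(-9,9.1,.5))
        for z in(171.3,):
            W=e+np.array([0,0,z-e[2]])+L[...,None]*u+D[...,None]*v;C=W@T[:3,:3].T+T[:3,3]
            for img in(g,Z): 
                I=cv2.remap(img.astype(np.float32),(C[...,0]/C[...,2]*F+p["cx"]).astype(np.float32),(C[...,1]/C[...,2]*F+p["cy"]).astype(np.float32),cv2.INTER_LINEAR)
                for q in(34,42,50,58):print(q,I[:,q-30:q-26].mean(1))
E
python3 m2.py
```

```text
[421.5 146.8 180.1]
top [427.5 -24.4 870.3] 53.045818278489634
20 16 lat -0.785352935467113 1.8967048383138545 4.76248426926034 z 172.53918326072414 175.16678328842227
26 14 lat -0.12675852229431508 1.7465206728668219 3.444491596424507 z 172.5815124445403 174.51590919935336
32 14 lat 0.09048963386344692 2.039336675154762 5.194241298681567 z 172.48422079175648 175.22063477389645
38 17 lat -0.27942608168869204 1.9373968149761827 4.6537440313901275 z 172.64524903376554 174.6316234150031
44 16 lat -0.5621708419649039 1.7608359449987159 4.533118509510129 z 172.86230245262874 175.3434775691477
50 14 lat 0.1386273121425319 1.8165209389876538 4.321933536698465 z 172.9397952272193 174.69995324467993
56 14 lat -0.3290707180158983 1.7838428296240292 4.672902288155765 z 173.34063449587728 174.87418902001252
62 2 lat 1.8925298679648406 2.6871259795340072 3.481722091103174 z 172.6324927981018 172.9636576722745
hub lat -13.830155141242763 1.8650705755895738 18.07588904204001 along 79.26441540355138 94.42933227928924 110.03971574908353 z 151.7730640930503
side [553.5 597.8 634.5] 56.12822724491611
2
[... 2118 characters left out ...]
0.8   0.4   0. ]
42 [  0.7   1.    1.3   1.7   2.    1.9   1.7   1.4   5.1  34.8  78.1 120.  160.5 174.2 174.2 174.3 174.3 173.9 173.4 172.8 169.6 142.6  99.7  56.7  16.5   nan   nan   nan
   nan   nan   nan   nan   nan   1.3   1.3   1.3   1.2]
50 [  1.    1.2   1.4   1.5   1.3   1.    0.7   9.8  46.3  89.8 131.9 167.3 174.1 174.  173.9 173.6   nan   nan   nan   nan   nan   nan   nan   nan  48.3  30.6  12.5   0.1
   0.5   0.9   1.3   1.5   1.3   1.    0.8   0.6   0.8]
58 [  0.6   0.7   0.7   0.6   0.4   0.3  16.6  57.9 100.  141.4 170.  173.7 173.5 173.3 173.3 173.5 173.6 173.7 173.6 173.1 172.4 171.8 161.9 123.2  80.5  37.9   4.7   0.6
   0.4   0.1  -0.1  -0.3  -0.5  -0.6  -0.7  -0.3   0.2]
```

```bash
python3 -c "
from h import *
for i in range(8):
    s=ctrl.read_state();print(s['clock'],s['eef_pos'].round(2),np.degrees(s['tool_rot']).round(2),np.abs(s['qd']).max().round(3),s['qpos'].round(4))
    if i<7: imaging.get_image('top')
"
```

```text
14.825 [421.47 146.8  180.13] [ 1.7996e+02 -3.0000e-02 -7.3000e+00] 0.015 [-0.6225  0.4408  0.3093  2.125  -0.2282  0.6064 -1.8508]
14.875 [421.52 146.67 180.11] [ 1.7996e+02 -2.0000e-02 -7.3300e+00] 0.007 [-0.622   0.4408  0.3092  2.1249 -0.2283  0.6065 -1.8508]
14.925 [421.53 146.71 180.09] [ 1.7997e+02 -2.0000e-02 -7.3300e+00] 0.005 [-0.6218  0.4409  0.3089  2.1249 -0.2284  0.6064 -1.8509]
14.975 [421.49 146.85 180.07] [ 1.7997e+02 -2.0000e-02 -7.3200e+00] 0.007 [-0.6218  0.4409  0.3086  2.1249 -0.2284  0.6064 -1.851 ]
15.025 [421.46 147.08 180.06] [ 1.7998e+02 -2.0000e-02 -7.3000e+00] 0.004 [-0.622   0.4409  0.3083  2.1248 -0.2285  0.6064 -1.851 ]
15.075 [421.36 147.3  180.03] [ 1.7999e+02 -1.0000e-02 -7.2800e+00] 0.005 [-0.6222  0.4409  0.308   2.1248 -0.2285  0.6064 -1.851 ]
15.125 [421.3  147.5  180.03] [179.99  -0.    -7.26] 0.006 [-0.6225  0.441   0.3079  2.1248 -0.2286  0.6065 -1.8511]
15.175 [421.28 147.64 180.03] [179.99  -0.    -7.24] 0.005 [-0.6226  0.441   0.3077  2.1247 -0.2286  0.6064 -1.8511]
```

Call:
{"fn": "drive_tool", "kwargs": {"deltas": "0 0 0.01 0 0.004; 0 0 0.02 0 0.004; 0 0 0.0275 0 0.004; 0 0 0.0297 0 0.004; 0 0 0.0297 0 0.004; 0 0 0.0297 0 0.004; 0 0 0.0297 0 0.004; 0 0 0.0297 0 0.004; 0 0 0.0297 0 0.004; 0 0 0.0297 0 0.004"}}

```text
clock: 16.42
eef_pos: [421.1, 148.2, 150.4]
tool_rot: [-3.142, -0.0, -0.125]
force: [-0.0, 0.1, -0.6]
width: 8.7
```

```bash
cat > st.py <<'E'
from h import *
import sys
# in insertion frame
C=np.array([516.4,136.2]);a=np.radians(-7.3);u=np.array([np.cos(a),np.sin(a)]);v=np.array([-u[1],u[0]])
def fr():
    s=ctrl.read_state();D=s["eef_pos"][:2]-C
    print("t",round(s["clock"],3),"along",round(D@u,2),"lat",round(D@v,2),"axis z",round(s["eef_pos"][2]-8.83,2),"yaw",round(np.degrees(s["tool_rot"][2]),2),"rp",np.degrees(s["tool_rot"][:2]).round(2),"F along/lat/z",np.round([s["force"][:2]@u,s["force"][:2]@v,s["force"][2]],2),"w",round(s["width"],2))
fr()
if len(sys.argv)>1:
    k=sys.argv[1]
    for n in("top","side"):
        p=imaging.get_image(n);save(p,n+k);pickle.dump(p,open(n+k+".pkl","wb"));fr()
        x,y=w2px(p,[495,139,141]);crop(p,n+k+"i",x,y,28,13)
    cv2.imwrite(f"pics/i{k}.png",np.hstack([cv2.resize(cv2.imread(f"pics/{n}{k}i.png"),(400,400)) for n in("top","side")]))
E
python3 st.py 7
```

```text
t 16.425 along -96.05 lat -0.18 axis z 141.52 yaw -7.17 rp [-1.8e+02 -1.0e-02] F along/lat/z [-0.03  0.07 -0.55] w 8.71
t 16.475 along -96.05 lat -0.2 axis z 141.52 yaw -7.17 rp [-180.   -0.] F along/lat/z [-1.03  0.19  0.73] w 8.09
t 16.525 along -96.05 lat -0.17 axis z 141.51 yaw -7.17 rp [-180.   -0.] F along/lat/z [-0.76 -0.28  0.03] w 8.49
```

View pics/i7.png

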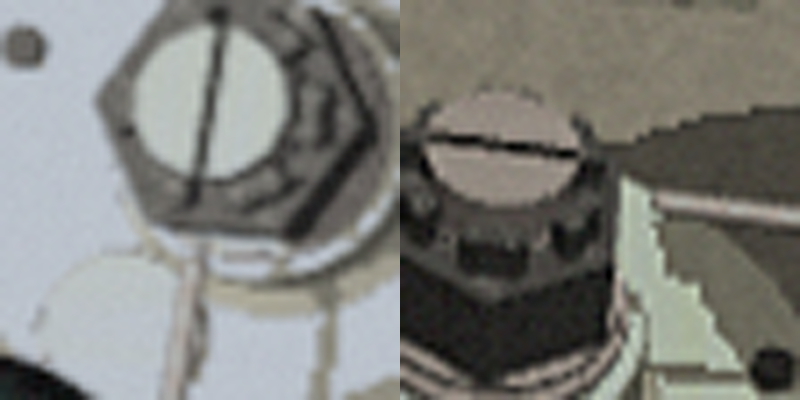

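```bash
cat > m3.py <<'E'
from h import *
from scipy.optimize import least_squares
np.set_printoptions(precision=2,suppress=True,linewidth=170)
C=np.array([516.4,136.2]);a=np.radians(-7.3);u=np.array([np.cos(a),np.sin(a)]);v=np.array([-u[1],u[0]])
s=ctrl.read_state()
for n in("top","side"):
    p=pickle.load(open(n+"7.pkl","rb"));g=p["color"].astype(np.float32).mean(-1);T=np.linalg.inv(np.array(p["extrinsics"]));F=f(p)
    Z=p["range_z"]
    def samp(L,D,z,img):
        W=np.stack([C[0]+L*u[0]+D*v[0],C[1]+L*u[1]+D*v[1],np.full_like(L,z)],-1);Q=W@T[:3,:3].T+T[:3,3]
        return cv2.remap(img,(Q[...,0]/Q[...,2]*F+p["cx"]).astype(np.float32),(Q[...,1]/Q[...,2]*F+p["cy"]).astype(np.float32),cv2.INTER_LINEAR)
    L,D=np.meshgrid(np.arange(-68,-34,1.),np.arange(-8,8.1,.25))
    I=samp(L,D,141.5,Z)
    bg=np.median(I[[0,1,2,-1,-2,-3]],0);m=np.where(np.isfinite(I),I,0)
    near=I<(np.nanmin(I,0)+12)  # nearer to camera
    cen=[(D[near[:,j],0].min()+D[near[:,j],0].max())/2 for j in range(I.shape[1])];wd=[near[:,j].sum()*.25 for j in range(I.shape[1])]
    q=np.polyfit(L[0],cen,1);print(n,"shank lat at -35:",np.polyval(q,-35).round(2),"slope deg",np.degrees(q[0]).round(2),"width",np.median(wd),np.round(cen[::5],2))
    pts=[]
    for th in np.radians(np.arange(0,360,4)):
        r=np.arange(10,21,.25);w=samp((r*np.cos(th))[None],(r*np.sin(th))[None],152.,g)[0]
        if n=="side" : w=samp((r*np.cos(th))[None],(r*np.sin(th)-2)[None],152.,g)[0]
        gr=np.gradient(cv2.GaussianBlur(w[None],(0,0),2)[0]);i=gr.argmin()
        if gr[i]<-5 and abs(np.sin(th))>.35: pts.append((r[i]*np.cos(th),r[i]*np.sin(th)-(2 if n=="side" else 0)))
    pts=np.array(pts);R=least_squares(lambda q:np.hypot(*(pts-q[:2]).T)-q[2],[0,0,16],loss="soft_l1",f_scale=.4);print("  hub along,lat,r",R.x)
    # nose
    near2=samp(np.arange(-50,-20,.5)[None],np.full((1,60),np.polyval(q,-35)),141.5,g)[0];print("  gray along",near2.round(0))
E
python3 m3.py
```

```text
top shank lat at -35: 0.63 slope deg -0.06 width 3.75 [0.38 0.5  0.62 0.62 0.62 0.88 0.88]
  hub along,lat,r [-0.54  0.16 15.99]
  gray along [165. 165. 166. 166. 167. 168. 169. 169. 170. 170. 170. 169. 169. 168. 166. 164. 164. 164. 164. 164. 164. 164. 164. 165. 167. 168. 169. 171. 171. 170. 170. 167. 161.
 154. 150. 153. 156. 157. 156. 157. 156. 155. 154. 149. 133. 116. 103.  97.  91.  87.  93.  99. 104. 103. 103. 102.  98.  94.  92.  93.]
side shank lat at -35: -2.93 slope deg -2.01 width 4.25 [-1.75 -1.88 -2.   -1.25 -6.25 -1.25 -1.5 ]
  hub along,lat,r [ 0.21 -1.78 16.05]
  gray along [164. 163. 163. 161. 158. 155. 150. 147. 146. 148. 150. 153. 155. 158. 159. 158. 156. 159. 161. 166. 165. 164. 162. 162. 161. 162. 161. 158. 157. 156. 156. 156. 152.
 148. 145. 134. 123. 116. 141. 164. 183. 181. 178. 176. 176. 177. 178. 181. 184. 176. 141. 106.  80.  72.  65.  60.  61.  62.  61.  57.]
```

Call:
{"fn": "drive_tool", "kwargs": {"deltas": "0.004 0 0 0 0.004; 0.008 0 0 0 0.004; 0.011 0 0 0 0.004; 0.013 0 0 0 0.004; 0.014 0 0 0 0.004; 0.014 0 0 0 0.004; 0.014 0 0 0 0.004"}}

```text
clock: 17.4
eef_pos: [434.9, 146.5, 150.3]
tool_rot: [3.142, 0.0, -0.125]
force: [1.1, 0.1, -0.7]
width: 8.9
```

```bash
python3 st.py 8
```

```text
t 17.4 along -82.18 lat -0.17 axis z 141.49 yaw -7.17 rp [1.8e+02 1.0e-02] F along/lat/z [ 1.05  0.27 -0.67] w 8.85
t 17.45 along -82.17 lat -0.15 axis z 141.5 yaw -7.17 rp [-180.    0.] F along/lat/z [ 0.91 -0.09 -1.2 ] w 8.86
t 17.5 along -82.18 lat -0.17 axis z 141.49 yaw -7.17 rp [1.8e+02 1.0e-02] F along/lat/z [-0.07 -0.21  0.47] w 8.45
```

View pics/i8.png

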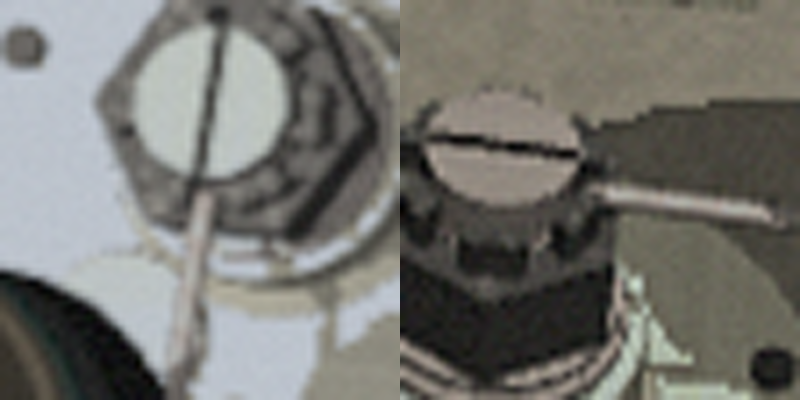

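Call:
{"fn": "drive_tool", "kwargs": {"deltas": "0.0005 0 0 0 0.004; 0.001 0 0 0 0.004; 0.0015 0 0 0 0.004"}}

```text
clock: 17.88
eef_pos: [436.5, 146.3, 150.3]
tool_rot: [-3.142, -0.0, -0.125]
force: [1.5, -0.1, -0.3]
width: 8.4
```

```bash
python3 st.py
```

```text
t 17.875 along -80.51 lat -0.15 axis z 141.47 yaw -7.17 rp [-180.   -0.] F along/lat/z [ 1.46  0.04 -0.33] w 8.41
```

Call:
{"fn": "drive_tool", "kwargs": {"deltas": "0.0005 0 0 0 0.004; 0.001 0 0 0 0.004"}}

```text
clock: 18.12
eef_pos: [437.5, 146.1, 150.3]
tool_rot: [-3.142, -0.0, -0.125]
force: [0.3, 0.3, -0.3]
width: 8.3
```

```bash
python3 st.py
```

```text
t 18.125 along -79.5 lat -0.17 axis z 141.5 yaw -7.18 rp [-180.   -0.] F along/lat/z [ 0.28  0.29 -0.27] w 8.3
```

Nose is at the spindle surface now (~-15.7), no force; go on in small steps.

Call:
{"fn": "drive_tool", "kwargs": {"deltas": "0.0005 0 0 0 0.004; 0.001 0 0 0 0.004"}}

```text
clock: 18.38
eef_pos: [438.5, 146.0, 150.3]
tool_rot: [-3.142, -0.0, -0.125]
force: [0.9, -0.6, -0.4]
width: 8.6
```

```bash
python3 st.py
```

```text
t 18.375 along -78.52 lat -0.15 axis z 141.49 yaw -7.17 rp [-180.   -0.] F along/lat/z [ 0.94 -0.46 -0.43] w 8.62
```

Call:
{"fn": "drive_tool", "kwargs": {"deltas": "0.0005 0 0 0 0.004; 0.001 0 0 0 0.004"}}

```text
clock: 18.62
eef_pos: [439.5, 145.9, 150.3]
tool_rot: [-3.142, 0.0, -0.125]
force: [-0.7, -0.1, -0.1]
width: 8.5
```

```bash
python3 st.py
```

```text
t 18.625 along -77.54 lat -0.15 axis z 141.48 yaw -7.17 rp [-180.    0.] F along/lat/z [-0.67 -0.18 -0.13] w 8.5
```

Call:
{"fn": "drive_tool", "kwargs": {"deltas": "0.0005 0 0 0 0.004; 0.001 0 0 0 0.004"}}

```text
clock: 18.88
eef_pos: [440.5, 145.8, 150.3]
tool_rot: [-3.142, 0.0, -0.125]
force: [-0.6, -0.0, -1.2]
width: 8.5
```

```bash
python3 st.py
```

```text
t 18.875 along -76.54 lat -0.15 axis z 141.49 yaw -7.17 rp [-180.    0.] F along/lat/z [-0.62 -0.1  -1.25] w 8.47
```

Call:
{"fn": "drive_tool", "kwargs": {"deltas": "0.001 0 0 0 0.004; 0.002 0 0 0 0.004; 0.003 0 0 0 0.004"}}

```text
clock: 19.25
eef_pos: [443.5, 145.4, 150.3]
tool_rot: [-3.142, -0.0, -0.125]
force: [-0.4, -0.6, -0.1]
width: 8.5
```

```bash
python3 st.py
```

```text
t 19.25 along -73.45 lat -0.11 axis z 141.5 yaw -7.17 rp [-1.8e+02 -1.0e-02] F along/lat/z [-0.31 -0.69 -0.13] w 8.5
```

Call:
{"fn": "drive_tool", "kwargs": {"deltas": "0.001 0 0 0 0.004; 0.002 0 0 0 0.004; 0.003 0 0 0 0.004; 0.004 0 0 0 0.004"}}

```text
clock: 19.75
eef_pos: [447.5, 144.9, 150.3]
tool_rot: [-3.142, -0.0, -0.125]
force: [0.1, 1.1, -1.2]
width: 8.8
```

```bash
python3 st.py
```

```text
t 19.75 along -69.5 lat -0.12 axis z 141.49 yaw -7.17 rp [-180.   -0.] F along/lat/z [ 0.    1.12 -1.25] w 8.78
```

Call:
{"fn": "drive_tool", "kwargs": {"deltas": "0.001 0 0 0 0.004; 0.0025 0 0 0 0.004; 0.004 0 0 0 0.004; 0.005 0 0 0 0.004"}}

```text
clock: 20.25
eef_pos: [452.5, 144.3, 150.3]
tool_rot: [-3.142, -0.0, -0.125]
force: [-0.1, 0.6, -0.7]
width: 8.3
```

```bash
python3 st.py 9
```

```text
t 20.25 along -64.42 lat -0.13 axis z 141.5 yaw -7.18 rp [-1.8e+02 -1.0e-02] F along/lat/z [-0.16  0.62 -0.72] w 8.29
t 20.3 along -64.31 lat -0.13 axis z 141.49 yaw -7.18 rp [-1.8e+02 -1.0e-02] F along/lat/z [ 0.72  0.35 -0.77] w 8.43
t 20.35 along -64.39 lat -0.12 axis z 141.5 yaw -7.18 rp [-1.8e+02 -1.0e-02] F along/lat/z [ 0.49 -0.48  0.34] w 8.42
```

View pics/i9.png

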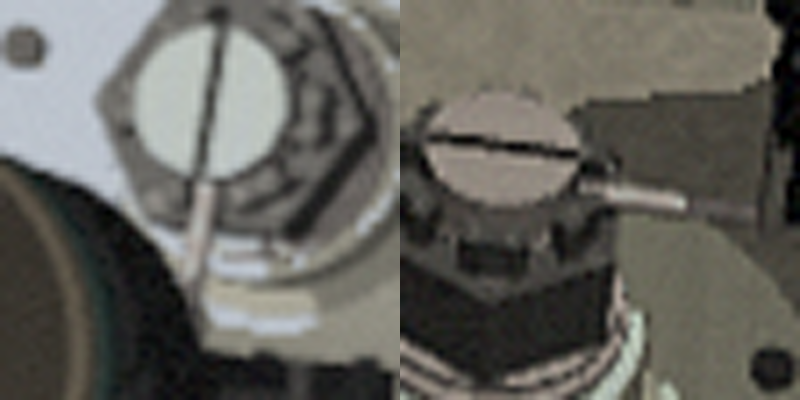

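Call:
{"fn": "drive_tool", "kwargs": {"deltas": "0.002 0 0 0 0.004; 0.004 0 0 0 0.004; 0.006 0 0 0 0.004; 0.008 0 0 0 0.004; 0.01 0 0 0 0.004; 0.012 0 0 0 0.004; 0.0135 0 0 0 0.004"}}

```text
clock: 21.22
eef_pos: [465.9, 142.6, 150.3]
tool_rot: [3.142, -0.0, -0.125]
force: [-0.2, 0.7, -1.0]
width: 8.2
```

```bash
python3 st.py
```

```text
t 21.225 along -50.91 lat -0.11 axis z 141.47 yaw -7.18 rp [180.  -0.] F along/lat/z [-0.32  0.62 -1.03] w 8.24
```

Call:
{"fn": "drive_tool", "kwargs": {"deltas": "0.001 0 0 0 0.004; 0.002 0 0 0 0.004; 0.003 0 0 0 0.004; 0.004 0 0 0 0.004; 0.005 0 0 0 0.004"}}

```text
clock: 21.85
eef_pos: [470.8, 142.0, 150.3]
tool_rot: [-3.142, -0.0, -0.125]
force: [0.2, -0.6, -0.1]
width: 8.5
```

```bash
python3 st.py
```

```text
t 21.85 along -46.01 lat -0.07 axis z 141.5 yaw -7.17 rp [-180.   -0.] F along/lat/z [ 0.3  -0.61 -0.1 ] w 8.47
```

Call:
{"fn": "drive_tool", "kwargs": {"deltas": "0.001 0 0 0 0.004; 0.002 0 0 0 0.004; 0.003 0 0 0 0.004; 0.004 0 0 0 0.004; 0.005 0 0 0 0.004; 0.006 0 0 0 0.004"}}

```text
clock: 22.6
eef_pos: [476.7, 141.2, 150.3]
tool_rot: [-3.142, -0.0, -0.125]
force: [0.3, -0.3, -0.6]
width: 8.4
```

```bash
python3 st.py
```

```text
t 22.6 along -39.97 lat -0.06 axis z 141.5 yaw -7.18 rp [-180.   -0.] F along/lat/z [ 0.35 -0.27 -0.56] w 8.36
```

Call:
{"fn": "drive_tool", "kwargs": {"deltas": "0.001 0 0 0 0.004; 0.002 0 0 0 0.004; 0.003 0 0 0 0.004; 0.004 0 0 0 0.004; 0.005 0 0 0 0.004; 0.006 0 0 0 0.004; 0.0065 0 0 0 0.004; 0.0065 0 0 0 0.004"}}

```text
clock: 23.6
eef_pos: [483.1, 140.4, 150.3]
tool_rot: [-3.142, -0.0, -0.125]
force: [-0.0, -0.7, -1.1]
width: 8.3
```

```bash
python3 st.py A; python3 -c "
import cv2,numpy as np
from h import *
o=[]
for n in('top','side'):
    p=pickle.load(open(n+'A.pkl','rb'));x,y=w2px(p,[495,139,150]);crop(p,n+'Ab',x,y,35,11);o.append(cv2.resize(cv2.imread(f'pics/{n}Ab.png'),(400,400)))
cv2.imwrite('pics/Ab.png',np.hstack(o))"
```

```text
t 23.6 along -33.52 lat -0.07 axis z 141.5 yaw -7.18 rp [-180.   -0.] F along/lat/z [ 0.07 -0.73 -1.07] w 8.27
t 23.65 along -33.58 lat -0.07 axis z 141.49 yaw -7.18 rp [-180.    0.] F along/lat/z [0.44 0.53 0.01] w 8.54
t 23.7 along -33.6 lat -0.05 axis z 141.49 yaw -7.17 rp [-180.    0.] F along/lat/z [-0.56  0.01 -0.2 ] w 8.88
```

View pics/Ab.png

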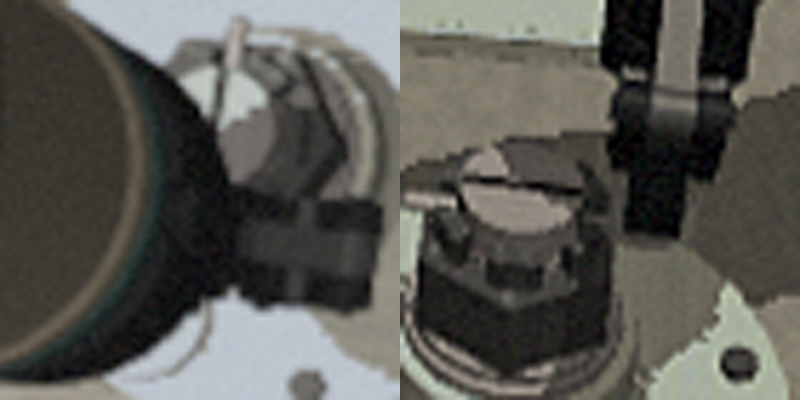

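Call:
{"fn": "drive_tool", "kwargs": {"deltas": "0.0005 0 0 0 0.004; 0.001 0 0 0 0.004; 0.0015 0 0 0 0.004"}}

```text
clock: 24.08
eef_pos: [484.2, 140.2, 150.2]
tool_rot: [3.141, 0.001, -0.125]
force: [-1.3, 0.9, -0.2]
width: 8.3
```

```bash
python3 st.py
```

```text
t 24.075 along -32.44 lat -0.14 axis z 141.39 yaw -7.17 rp [1.7999e+02 5.0000e-02] F along/lat/z [-1.43  0.71 -0.24] w 8.31
```

Call:
{"fn": "drive_tool", "kwargs": {"deltas": "0.0003 0 0 0 0.004; 0.0005 0 0 0 0.004; 0.0005 0 0 0 0.004"}}

```text
clock: 24.45
eef_pos: [484.4, 140.1, 150.1]
tool_rot: [3.141, 0.001, -0.125]
force: [-1.7, 1.0, -0.3]
width: 8.4
```

```bash
python3 st.py
```

```text
t 24.45 along -32.23 lat -0.16 axis z 141.32 yaw -7.17 rp [1.7998e+02 7.0000e-02] F along/lat/z [-1.79  0.79 -0.26] w 8.36
```

Call:
{"fn": "drive_tool", "kwargs": {"deltas": "0.0003 0 0 0 0.004; 0.0005 0 0 0 0.004; 0.0005 0 0 0 0.004"}}

```text
clock: 24.82
eef_pos: [484.7, 140.1, 150.1]
tool_rot: [3.141, 0.002, -0.125]
force: [-3.9, 0.1, 0.7]
width: 8.4
```

```bash
python3 st.py
```

```text
t 24.825 along -31.98 lat -0.18 axis z 141.3 yaw -7.16 rp [1.7998e+02 1.0000e-01] F along/lat/z [-3.86 -0.34  0.68] w 8.39
```

```bash
python3 st.py B; cat > nb.py <<'E'
from h import *
import sys
k=sys.argv[1];o=[]
C=np.array([516.4,136.2]);a=np.radians(-7.3);u=np.array([np.cos(a),np.sin(a)]);v=np.array([-u[1],u[0]])
for n in('top','side'):
    p=pickle.load(open(n+k+'.pkl','rb'));x,y=w2px(p,[516,136,145]);x0,y0=int(x)-32,int(y)-32
    I=cv2.resize(p["color"][y0:y0+64,x0:x0+64,::-1],(400,400),interpolation=cv2.INTER_CUBIC);S=400/64
    off=0 if n=="top" else -1.9
    for l,col in((32.5,(0,0,255)),(-21.5,(0,255,0)),(-39.5,(0,255,255))):
        for d in(-3,3):
            W=C+u*l+v*(d+off);q=w2px(p,[W[0],W[1],141.5]);cv2.circle(I,(int((q[0]-x0+.5)*S),int((q[1]-y0+.5)*S)),2,col,-1)
    o.append(I)
cv2.imwrite(f'pics/nb{k}.png',np.hstack(o))
E
python3 nb.py B
```

```text
t 24.825 along -31.98 lat -0.18 axis z 141.3 yaw -7.16 rp [1.7998e+02 1.0000e-01] F along/lat/z [-3.86 -0.34  0.68] w 8.39
t 24.875 along -31.92 lat -0.16 axis z 141.35 yaw -7.17 rp [1.7998e+02 1.0000e-01] F along/lat/z [-5.42  0.05  0.49] w 8.36
t 24.925 along -31.92 lat -0.13 axis z 141.32 yaw -7.17 rp [1.7998e+02 1.0000e-01] F along/lat/z [-5.91 -0.19  0.48] w 8.5
```

View pics/nbB.png

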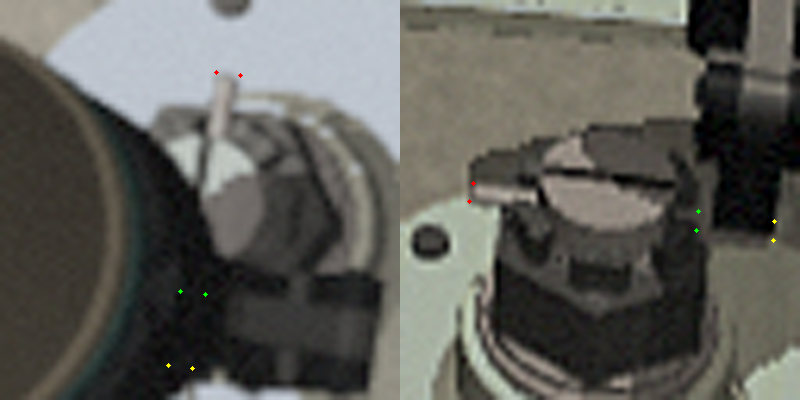

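Call:
{"fn": "drive_tool", "kwargs": {"deltas": "-0.0004 0 0 0 0.004; -0.0006 0 0 0 0.004; -0.0006 0 0 0 0.004"}}

```text
clock: 25.3
eef_pos: [484.7, 140.1, 150.2]
tool_rot: [3.141, 0.001, -0.125]
force: [-4.0, 0.5, 0.3]
width: 8.4
```

```bash
python3 st.py
```

```text
t 25.3 along -31.93 lat -0.14 axis z 141.37 yaw -7.17 rp [1.7999e+02 3.0000e-02] F along/lat/z [-4.05 -0.05  0.31] w 8.37
```

Call:
{"fn": "drive_tool", "kwargs": {"deltas": "-0.0006 0 0 0 0.004; -0.0006 0 0 0 0.008; -0.0006 0 0 0 0.012; -0.0006 0 0 0 0.02; -0.0006 0 0 0 0.03; -0.0006 0 0 0 0.03; -0.0006 0 0 0 0.03"}}

```text
clock: 26.18
eef_pos: [484.6, 140.2, 150.4]
tool_rot: [-3.142, -0.0, -0.125]
force: [0.7, 0.6, -0.3]
width: 30.2
```

```bash
python3 st.py D;python3 nb.py D
```

```text
t 26.175 along -32.05 lat -0.05 axis z 141.54 yaw -7.18 rp [-1.7999e+02 -2.0000e-02] F along/lat/z [ 0.58  0.7  -0.31] w 30.19
t 26.225 along -32.16 lat -0.06 axis z 141.51 yaw -7.17 rp [-1.8e+02 -1.0e-02] F along/lat/z [ 0.01 -0.91  0.25] w 30.03
t 26.275 along -32.16 lat -0.04 axis z 141.51 yaw -7.18 rp [-1.8e+02 -1.0e-02] F along/lat/z [-0.48  0.14 -0.77] w 30.03
```

View pics/nbD.png

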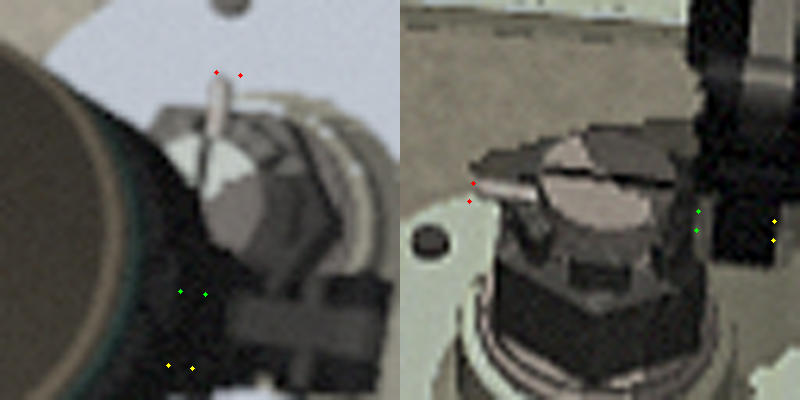

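Call:
{"fn": "drive_tool", "kwargs": {"deltas": "0 0 -0.01 0 0.03; 0 0 -0.03 0 0.03; 0 0 -0.06 0 0.03; 0 0 -0.09 0 0.03; 0 0.04 -0.09 0 0.03; 0 0.09 -0.09 0 0.03; 0 0.14 -0.09 0 0.03; 0 0.19 -0.09 0 0.03; 0 0.24 -0.09 0 0.03; 0 0.28 -0.09 0 0.03; 0 0.28 -0.09 0 0.03"}}

```text
clock: 27.65
eef_pos: [448.8, -141.3, 241.2]
tool_rot: [3.14, -0.001, -0.132]
force: [-0.3, 0.5, -0.1]
width: 29.8
```

```bash
python3 st.py E;python3 nb.py E
```

```text
t 27.65 along -31.78 lat -283.82 axis z 232.39 yaw -7.56 rp [ 1.799e+02 -8.000e-02] F along/lat/z [-0.39  0.5  -0.09] w 29.76
t 27.7 along -31.7 lat -281.42 axis z 232.12 yaw -7.37 rp [ 1.7999e+02 -5.0000e-02] F along/lat/z [ 0.13  0.99 -0.56] w 29.89
t 27.75 along -31.64 lat -279.95 axis z 231.9 yaw -7.23 rp [-1.7997e+02 -3.0000e-02] F along/lat/z [ 0.1   0.08 -0.36] w 29.6
```

View pics/nbE.png

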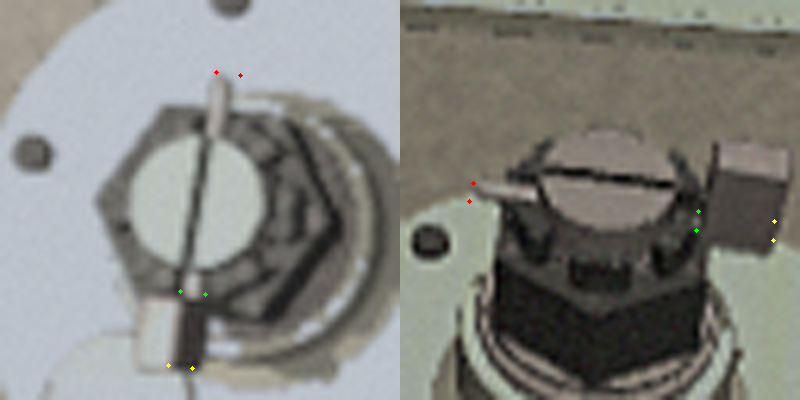

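```bash
cat > z.py <<'E'
from h import *
import sys
k=sys.argv[1];o=[]
for n in('top','side'):
    p=pickle.load(open(n+k+'.pkl','rb'));x,y=w2px(p,[490,139.5,143]);x0,y0=int(x)-16,int(y)-16
    o.append(cv2.resize(p["color"][y0:y0+32,x0:x0+32,::-1],(400,400),interpolation=cv2.INTER_CUBIC))
cv2.imwrite(f'pics/z{k}.png',np.hstack(o))
p=pickle.load(open('top'+k+'.pkl','rb'));P=cloud(p)
C=np.array([516.4,136.2]);a=np.radians(-7.3);u=np.array([np.cos(a),np.sin(a)]);v=np.array([-u[1],u[0]])
Q=P[...,:2]-C;l=Q@u;d=Q@v;Z=P[...,2]
for n in('top','side'):
    p=pickle.load(open(n+k+'.pkl','rb'));P=cloud(p);Q=P[...,:2]-C;l=Q@u;d=Q@v;Z=P[...,2]
    m=(Z>158)&(Z<176)&(l<-12)&(l>-50)&(abs(d)<12);print(n,"grip top: along",np.percentile(l[m],[2,50,98]).round(1),"lat",np.percentile(d[m],[2,50,98]).round(1),"z",np.percentile(Z[m],[5,50,95]).round(1),m.sum())
    m=(l>23)&(l<45)&(abs(d)<6)&(Z>130)&(Z<160);print("  nose along",l[m].max().round(1),"z",np.median(Z[m]).round(1),m.sum())
    m=(l<-17)&(l>-21)&(abs(d)<6)&(Z>137)&(Z<148);print("  shank top z at slot",np.sort(Z[m])[-4:].round(1))
E
python3 z.py E
```

```text
top grip top: along [-42.2 -33.9 -25.2] lat [-4.   0.4  5.7] z [160.5 165.6 167.7] 98
  nose along 29.9 z 144.6 19
  shank top z at slot [145.1 145.8 146.2 147.1]
side grip top: along [-41.1 -32.2 -23.8] lat [-5.1  3.4  5.9] z [158.8 165.9 168. ] 112
  nose along 30.8 z 144.7 26
  shank top z at slot [145.7 146.  146.7 147.7]
```

View pics/zE.png

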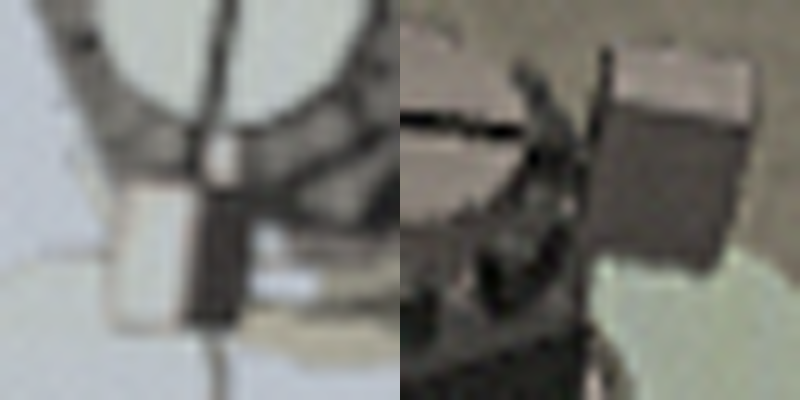

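Call:
{"fn": "drive_tool", "kwargs": {"deltas": "-0.01 -0.05 0 0 0.0; -0.02 -0.1 0 0 0.0; -0.028 -0.15 0 0 0.0; -0.028 -0.2 0 0 0.0; -0.028 -0.25 0 0 0.0; -0.028 -0.28 0 0 0.0; -0.028 -0.28 0 0 0.0; -0.028 -0.28 0.03 0 0.0; -0.028 -0.28 0.06 0 0.0; -0.028 -0.28 0.085 0 0.0; -0.028 -0.28 0.0945 0 0.0; -0.028 -0.28 0.0945 0 0.0"}}

```text
clock: 29.25
eef_pos: [456.3, 143.5, 145.8]
tool_rot: [3.141, 0.001, -0.125]
force: [-0.0, -0.3, 0.8]
width: 0.0
```

Call:
{"fn": "drive_tool", "kwargs": {"deltas": "0 0 0 0 0; 0 0 0 0 0; 0 0 0 0 0"}}

```text
clock: 29.62
eef_pos: [456.9, 143.9, 146.4]
tool_rot: [-3.141, -0.001, -0.125]
force: [-0.5, 0.3, 0.2]
width: -0.1
```

```bash
python3 st.py F;python3 nb.py F
```

```text
t 29.625 along -59.98 lat 0.07 axis z 137.52 yaw -7.17 rp [-1.7997e+02 -5.0000e-02] F along/lat/z [-0.58  0.26  0.21] w -0.09
t 29.675 along -60.07 lat 0.03 axis z 137.41 yaw -7.17 rp [-1.7997e+02 -4.0000e-02] F along/lat/z [ 0.53 -0.45 -1.33] w -0.13
t 29.725 along -60.14 lat -0.05 axis z 137.27 yaw -7.17 rp [-1.7998e+02 -3.0000e-02] F along/lat/z [ 0.16 -0.18  0.98] w 0.12
```

View pics/nbF.png

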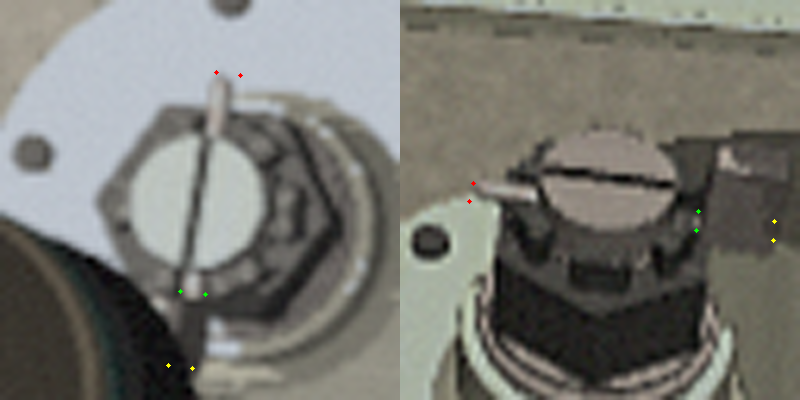

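Call:
{"fn": "drive_tool", "kwargs": {"deltas": "0.002 0 0 0 0; 0.004 0 0 0 0; 0.006 0 0 0 0; 0.006 0 0 0 0"}}

```text
clock: 30.22
eef_pos: [462.8, 142.9, 145.8]
tool_rot: [3.142, -0.0, -0.125]
force: [0.2, 0.6, -0.3]
width: -0.1
```

```bash
python3 st.py
```

```text
t 30.225 along -54.05 lat -0.14 axis z 136.95 yaw -7.18 rp [ 1.8e+02 -1.0e-02] F along/lat/z [ 0.16  0.58 -0.28] w -0.09
```

Call:
{"fn": "drive_tool", "kwargs": {"deltas": "0.0005 0 0 0 0; 0.001 0 0 0 0; 0.0015 0 0 0 0"}}

```text
clock: 30.6
eef_pos: [464.1, 142.8, 145.8]
tool_rot: [-3.142, -0.0, -0.125]
force: [-0.7, -0.6, -1.2]
width: 0.1
```

```bash
python3 st.py
```

```text
t 30.6 along -52.74 lat -0.09 axis z 137.01 yaw -7.17 rp [-180.   -0.] F along/lat/z [-0.6  -0.66 -1.24] w 0.11
```

Call:
{"fn": "drive_tool", "kwargs": {"deltas": "0.0003 0 0 0 0; 0.0007 0 0 0 0; 0.0007 0 0 0 0"}}

```text
clock: 30.98
eef_pos: [464.7, 142.7, 145.8]
tool_rot: [-3.142, 0.0, -0.125]
force: [-0.3, -0.8, 0.1]
width: -0.1
```

```bash
python3 st.py
```

```text
t 30.975 along -52.08 lat -0.1 axis z 136.99 yaw -7.17 rp [-180.    0.] F along/lat/z [-0.17 -0.87  0.05] w -0.08
```

Call:
{"fn": "drive_tool", "kwargs": {"deltas": "0.0003 0 0 0 0; 0.0007 0 0 0 0; 0.0007 0 0 0 0"}}

```text
clock: 31.35
eef_pos: [465.5, 142.6, 145.8]
tool_rot: [-3.142, -0.0, -0.125]
force: [-0.9, -0.2, 0.6]
width: 0.2
```

```bash
python3 st.py
```

```text
t 31.35 along -51.32 lat -0.11 axis z 136.99 yaw -7.18 rp [-180.   -0.] F along/lat/z [-0.89 -0.34  0.57] w 0.15
```

Call:
{"fn": "drive_tool", "kwargs": {"deltas": "0.0003 0 0 0 0; 0.0007 0 0 0 0; 0.0007 0 0 0 0"}}

```text
clock: 31.72
eef_pos: [466.2, 142.5, 145.8]
tool_rot: [-3.142, -0.0, -0.125]
force: [-0.1, -0.5, -0.1]
width: 0.0
```

```bash
python3 st.py G; python3 nb.py G
```

```text
t 31.725 along -50.64 lat -0.09 axis z 136.99 yaw -7.18 rp [-180.   -0.] F along/lat/z [-0.03 -0.53 -0.13] w 0.04
t 31.775 along -50.67 lat -0.13 axis z 136.99 yaw -7.18 rp [180.   0.] F along/lat/z [-1.05 -1.12  0.68] w -0.14
t 31.825 along -50.64 lat -0.08 axis z 136.99 yaw -7.17 rp [-180.   -0.] F along/lat/z [ 0.36 -0.28 -0.01] w 0.12
```

View pics/nbG.png

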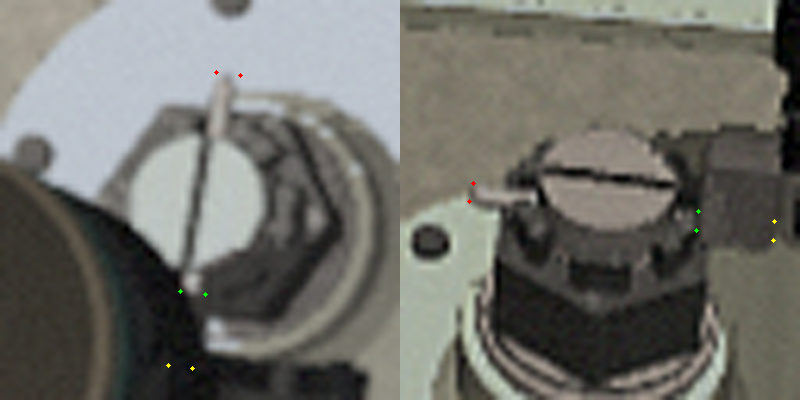

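Call:
{"fn": "drive_tool", "kwargs": {"deltas": "0.0003 0 0 0 0; 0.0006 0 0 0 0; 0.0006 0 0 0 0"}}

```text
clock: 32.2
eef_pos: [466.4, 142.5, 145.8]
tool_rot: [3.141, 0.001, -0.125]
force: [-1.7, 0.2, 0.7]
width: -0.2
```

```bash
python3 st.py
```

```text
t 32.2 along -50.37 lat -0.12 axis z 136.94 yaw -7.17 rp [1.7999e+02 3.0000e-02] F along/lat/z [-1.74 -0.02  0.66] w -0.2
```

Call:
{"fn": "drive_tool", "kwargs": {"deltas": "0.0003 0 0 0 0; 0.0005 0 0 0 0; 0.0005 0 0 0 0"}}

```text
clock: 32.58
eef_pos: [466.7, 142.4, 145.7]
tool_rot: [3.141, 0.001, -0.125]
force: [-3.0, 0.5, 2.4]
width: 0.3
```

```bash
python3 st.py H; python3 nb.py H
```

```text
t 32.575 along -50.12 lat -0.13 axis z 136.91 yaw -7.17 rp [1.7999e+02 6.0000e-02] F along/lat/z [-3.03  0.12  2.43] w 0.32
t 32.625 along -50.11 lat -0.14 axis z 136.93 yaw -7.16 rp [1.7999e+02 6.0000e-02] F along/lat/z [-2.9  -0.02  1.98] w -0.04
t 32.675 along -50.07 lat -0.15 axis z 136.93 yaw -7.17 rp [1.7999e+02 6.0000e-02] F along/lat/z [-3.31  0.29  2.59] w -0.1
```

View pics/nbH.png

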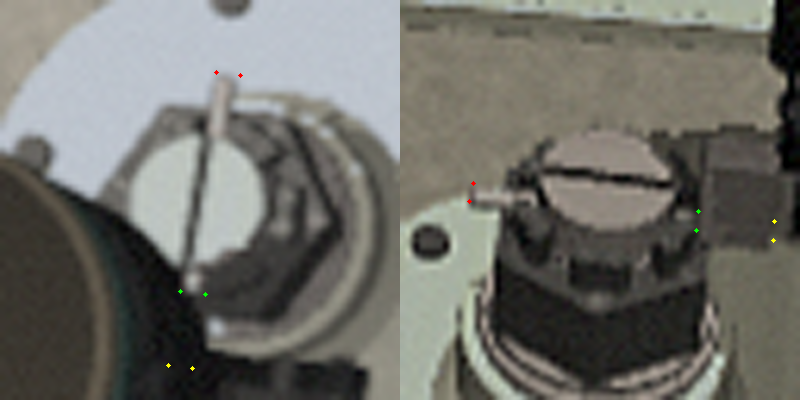

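Call:
{"fn": "drive_tool", "kwargs": {"deltas": "-0.001 0 0 0 0; -0.003 0 0 0 0; -0.01 0 0 0 0; -0.02 0 -0.005 0 0; -0.025 0 -0.04 0 0; -0.025 0 -0.09 0 0; -0.025 0.04 -0.09 0 0; -0.025 0.09 -0.09 0 0; -0.025 0.14 -0.09 0 0; -0.025 0.19 -0.09 0 0; -0.025 0.24 -0.09 0 0; -0.025 0.26 -0.09 0 0"}}

```text
clock: 34.17
eef_pos: [408.9, -115.1, 236.3]
tool_rot: [3.141, -0.001, -0.129]
force: [0.2, 0.3, -0.6]
width: -0.0
```

Call:
{"fn": "drive_tool", "kwargs": {"deltas": "0 0 0 0 0; 0 0 0 0 0; 0 0 0 0 0; 0 0 0 0 0; 0 0 0 0 0; 0 0 0 0 0"}}

```text
clock: 34.92
eef_pos: [410.0, -112.3, 235.8]
tool_rot: [-3.142, -0.0, -0.125]
force: [0.2, 0.4, -0.2]
width: -0.2
```

```bash
python3 st.py I; python3 nb.py I; python3 z.py I
```

```text
t 34.925 along -73.94 lat -259.98 axis z 226.98 yaw -7.15 rp [-180.   -0.] F along/lat/z [ 0.11  0.41 -0.17] w -0.17
t 34.975 along -74.01 lat -260.05 axis z 226.96 yaw -7.16 rp [-180.    0.] F along/lat/z [-0.4   0.34  0.77] w 0.06
t 35.025 along -73.97 lat -260.13 axis z 226.98 yaw -7.17 rp [180.  -0.] F along/lat/z [-0.61  0.09 -0.7 ] w -0.2
top grip top: along [-42.1 -33.1 -25.2] lat [-0.4  4.2 10.4] z [159.3 165.1 167.6] 104
  nose along 29.8 z 144.5 18
  shank top z at slot [145.7 146.  146.1 146.6]
side grip top: along [-40.3 -31.8 -23.4] lat [ 0.7  7.9 10.2] z [159.4 165.6 167.4] 105
  nose along 30.7 z 144.9 26
  shank top z at slot [146.2 146.2 146.8 147.6]
```

View pics/nbI.png

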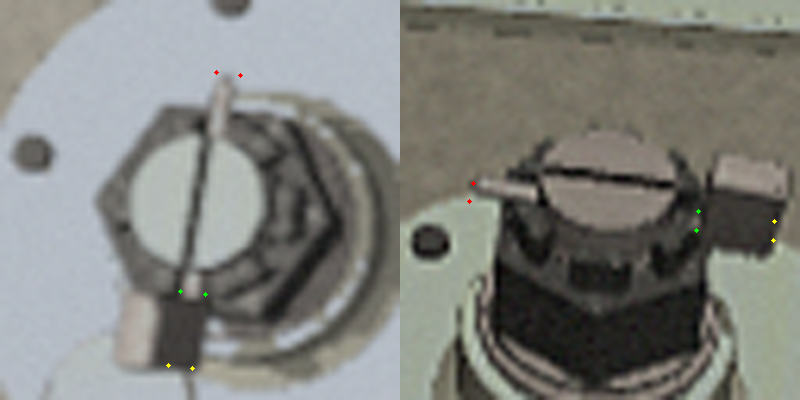

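View pics/topI.png

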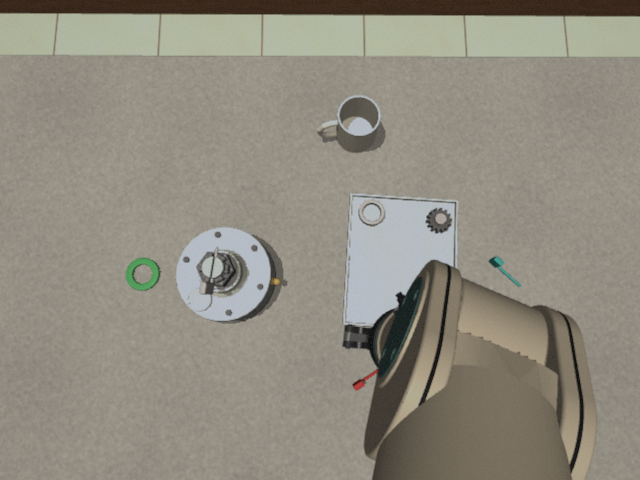

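Call:
{"fn": "drive_tool", "kwargs": {"deltas": "0 0 0 0 0; 0 0 0 0 0; 0 0 0 0 0; 0 0 0 0 0; 0 0 0 0 0; 0 0 0 0 0; 0 0 0 0 0; 0 0 0 0 0; 0 0 0 0 0; 0 0 0 0 0; 0 0 0 0 0; 0 0 0 0 0"}}

```text
clock: 36.52
eef_pos: [409.9, -112.4, 235.8]
tool_rot: [-3.142, -0.0, -0.125]
force: [-0.2, 1.3, -0.1]
width: -0.0
```

```bash
python3 st.py J; python3 nb.py J; python3 z.py J
```

```text
t 36.525 along -74.0 lat -260.16 axis z 226.99 yaw -7.17 rp [-180.   -0.] F along/lat/z [-0.34  1.22 -0.15] w -0.05
t 36.575 along -73.99 lat -260.15 axis z 227.0 yaw -7.17 rp [-180.   -0.] F along/lat/z [-0.35 -0.07 -1.01] w -0.05
t 36.625 along -73.99 lat -260.17 axis z 226.99 yaw -7.17 rp [180.  -0.] F along/lat/z [0.48 1.19 1.08] w 0.06
top grip top: along [-42.1 -33.3 -25.2] lat [-0.2  4.1 10.3] z [160.2 165.1 167.4] 101
  nose along 29.8 z 144.1 18
  shank top z at slot [145.8 145.9 146.8 147.1]
side grip top: along [-40.4 -32.  -23.4] lat [ 0.6  7.5 10.2] z [159.4 165.4 167.8] 101
  nose along 31.0 z 144.6 27
  shank top z at slot [146.3 146.7 146.8 147.6]
```

View pics/nbJ.png

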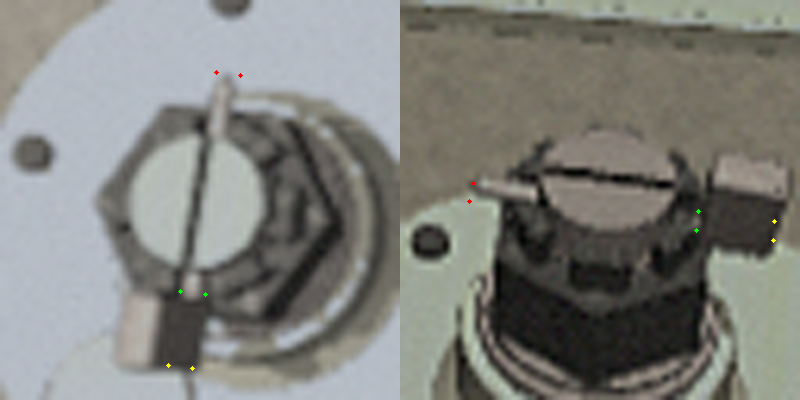

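```bash
python3 n.py J; python3 -c "
from cell import ctrl
print(ctrl.finish_job())"
```

```text
[(np.float32(336.02533), np.float64(-6.5), 0, 0), (np.float32(335.99463), np.float64(-7.0), 0, 0), (np.float32(335.46573), np.float64(-6.0), 0, 0), (np.float32(335.23175), np.float64(-7.5), 0, 0), (np.float32(334.2448), np.float64(-5.5), 0, 0), (np.float32(333.96457), np.float64(-8.0), 0, 0)]
the job is handed in; nothing more can be done
None
```

I tightened the nut past snug to a slot aligned with the cross hole, put the grey locking pin from the tray through, and handed the job in at about 36.6 s. No verdict was reported.

- **Nut:** the turning moment jumped from about 0.1 to 0.8 N m at a jaw yaw between 86.6° and 76.7°. A slot also lined up inside that window, at about 82.6°, and I can't tell whether it came before or after snug. I carried on to the next one at about 22.6°, which is roughly 54 to 64° (0.94 to 1.12 rad) past snug. The last picture shows the nut at about -6.5° and the scribed line at about -7.4°.
- **Pin:** it went in with no force above sensor noise. A first contact before home rose to about 6 N. That was probably the finger pads on the crown, because pictures after letting go showed the pin 1 to 2 mm short. I pushed it home from behind with shut fingers at about 3 N, and contact came where it should if the grip meets the nut.
- **Last checks:**
  - Two sets of pictures 1.6 s apart show the pin at rest.
  - The shank is tilted a few hundredths of a radian, and the grip leans about 10° about its axis.
  - The two cameras disagree by about 1 mm along the pin. They put it 0 to 1.5 mm from fully home, within the 4 mm allowed.
  - The arm was well clear, and the mug, race and pinion look untouched.

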